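# Scrub the inside of a clamped beaker with a bottle brush

## Robot

A 7-joint arm with a two-finger parallel gripper is mounted at the origin on a cart in front of the work surface, level with it; the furniture and walls round the work are solid. World frame = base frame: x ahead of the robot, y to its left, z up, the work surface at z = 0. Lengths are in m, angles in rad, forces in N, time in s.
With the tool pointing down it reaches from about 0.425 to 1.025 m from the base axis. Payload 9.4 kg.
Tool frame: the origin (TCP) lies on the centre line of the jaws, within the pads' length; the fingertips stand 17 mm ahead of it and the grasp point (between the pads) lies 2 mm behind it; z points along the fingers, y is the line along which they close (so a half turn about z gives the same grasp; the last joint's range is limited). The gripper opens to 93 mm and grips with 3 to 60 N. Pads are 15 mm wide; open, the fingers measure 128 mm over their backs; the gripper's body (75 mm by 188 mm) begins 65 mm behind the grasp point.
Start: joints at [1.2, 0.599, -0.003, 1.599, 0.002, 0.943, -0.08], TCP at [0.21, -0.694, 0.236] pointing down, gripper open.
Joint ranges: [-2.57, 2.57], [-0.35, 1.97], [-1.29, 1.29], [0.11, 2.56], [-1.05, 4.19], [0.11, 1.86], [-2.63, 2.63]. Speed limits (rad/s): [2.22, 2.22, 3.01, 3.01, 3.14, 3.14, 3.14].

## Interface

Orientations are given as a 3x3 rotation matrix whose columns are the frame's x, y, z axes.
In Python, from station import bot gives the robot as it stands.
- The arm moves only by the tool servo_tool, never from a script. Its argument "targets" is a list of rows, each an object of numbers: "dx", "dy", "dz": the shift along the tool's x, y, z in cm; "wx", "wy", "wz": the turn, a rotation vector about the tool's x, y, z in rad; "hand": the opening, from 0 (shut) to 1 (fully open). A call has 1 to 5 rows; each row shifts and turns the commanded pose from where the row before left it, along the tool's axes as they then stand; what a row does not reach is not made up. A row lasts 1/8 s, in which the tool goes at most 62.5 mm and 10.7 degrees, less where a joint would pass 70% of its speed; a pose out of reach is approached as far as the arm can. A call is refused whole if a number of a shift passes 6.25 or a number of a turn 0.188, either way. A call with a gripper value outside its range is refused whole. The fingers move at their own pace and stop on an object; the grip force is fixed at half the most. Time passes only in rows, so rows that do not move let the fingers close. It gives the time, the measured TCP pose, the force, the opening and the grip force at its end, in the units of the state.
- bot.state(): the state, without advancing time (a new reading comes with each control period).
- bot.capture(name): name is "scene" or "top" or "wrist"; returns a dict with "frame" (384x512x3 uint8, red, green, blue), "fov_y" (degrees; the focal length in pixels is half the picture's height over the tangent of half this angle, whatever the lens; pixels are square), "cx", "cy" (the principal point, pixels), "cam_to_world" (4x4, takes a point from camera to world coordinates). Camera axes: x right, y down, z forward; pixel columns grow to the right and rows downward; lengths in m; the calibration is good to about 2 mm. A picture is of the moment at which its call begins. There is no depth.
- bot.hand_in(): hands the job in; it is judged then, once.
The state is a dict: "t": time; "joint_pos": joint angles; "qvel": joint speeds; "joint_torque": joint torques, N m; "ee_pos": TCP position; "orientation": TCP orientation; "force": force on the tool from outside, world axes, zero at the start; "wrist_torque": the same for the moment, N m; "width": finger opening in m; "grip_force": force on a finger pad.
Only numpy, scipy, OpenCV 4.12 (cv2) and the standard library are available. Lean on these libraries where they do the work, as an engineer would, in place of code of your own. Each camera call takes 0.05 s, during which the arm holds its last target. There are 200 camera calls.

## Task

Scrub out the plastic beaker with the bottle brush: take the brush from its stand by the handle, and, with the brush held in line with the leaning beaker, push it in until it presses lightly on the bottom. Then press the bristles against the beaker's left wall (as seen from the robot) with about 6 N - the brush's stem is cranked to an unknown side, so feel for the wall - and stroke from near the bottom up to the rim and back, two up-and-down strokes, and then do the same on the right wall; never push so hard (25 N) that the beaker could crack. Finally put the brush back upright in its stand, let go, and leave the solder reel, the screw tin and the tape where they are.

Things in the scene. Friction and masses are not known exactly. Their poses are not given: they have to be found in the camera images.
- brush_handle (a point): centre of the white square handle (24 x 24 x 70 mm) of the bottle brush, a loose tool of 0.13 kg with a cranked stem, standing upright in its stand, bristles down. z runs from bristles to handle; x and y are the normals of the handle's flat sides. This point lies 150 mm above the lower end of the bristles, which give 1 mm at 6 N lengthways but hardly sideways, and 35 mm below the top
- brush: the bottle brush; origin: the foot of the handle's axis, level with the lower end of the bristles; axes as brush_handle. Up from there: blue bristle head, 28 mm in diameter, 0 to 40 mm, parallel to the handle but 10 mm off its axis; 6 mm wire stem, 40 to 115 mm; handle to 185 mm. Stem and head sit swivelled in the handle, stiffly, to any side: this direction differs each time and is not reported, only seen or felt
- beaker: white plastic beaker, 93 mm high, outside diameter 64 mm at the foot, 75 mm at the rim, held immovably in a blue and grey clamp cradle fixed to the table. Origin: centre of its underside; z runs along its axis to the mouth and leans 15 degrees from vertical, roughly towards the robot; y is level and points to its left wall as seen from the robot (right wall = -y), x away from the robot
- beaker_mouth (a point): centre of the beaker's open mouth, 93 mm along z from its underside; same axes as beaker. Inside, the floor lies about 3 mm above the underside; the inner radius is about 30 mm at the floor and widens evenly to about 34.5 mm at the rim (walls splay about 3 degrees); wall and floor are hard
- stand_well (a point): grey round brush stand, 84 mm foot, 59 mm high, fixed to the table; this point is the centre of the floor of its well (12 mm above the table). The well is open at the top, 54 mm across and 47 mm deep, flared to 66 mm at the mouth; the brush stands freely in it on its flat bristle end, at the start with the handle's axis over this point
- spool_center (a point): reel of solder wire with red flanges, 60 mm in diameter, 66 mm high, standing; its centre. Bystander, to be left alone
- tin_center (a point): round tin lid with screws, 74 mm across, 15 mm high; its centre. Bystander, to be left alone
- tape_center (a point): black roll of tape lying flat, 62 mm across, 19 mm high; its centre. Bystander, to be left alone
Not all that is in view belongs to the job. Of the things that look like the brush, the larger one is meant.

How it is judged:
By the outcome, as a careful person would: the job done as asked, in the order asked, and still so for the second after the job is handed in, with the robot touching nothing.
It also fails if it takes over 72 s, if anything falls off the work surface, if the arm or the gripper's body presses on something with over 40 N, if the wrist force passes 120 N, or if a joint passes its speed limit or range.

## Working session

There is one attempt and no reset: what is moved stays moved. The work goes in short steps, Python scripts to look and compute and a tool call to move; the robot and the scene stay as the last step left them, time stands still between calls to the robot, and variables do not carry over. Pictures are saved under pics/ and viewed, at most 10 in all, crops included, and the job is handed in when it is done.

Besides the shell and the picture viewer there is one more tool, called after "Request:" by a JSON object that holds its "fn" and its "kwargs". servo_tool: Moves the arm, as the interface text tells. Its arguments: {"type":"object","properties":{"targets":{"type":"array"}},"required":["targets"]}

```bash
mkdir -p pics
python3 - <<'E'
from station import bot
import cv2,numpy as np
s=bot.state();print({k:np.round(v,3).tolist() for k,v in s.items()})
for n in("scene","top"):
    c=bot.capture(n);cv2.imwrite(f"pics/{n}0.png",c["frame"][:,:,::-1]);np.save(f"pics/{n}0.npy",c,allow_pickle=True);print(n,c["fov_y"],c["cx"],c["cy"],np.round(c["cam_to_world"],3).tolist())
E
python3 -c "
import cv2,numpy as np
a=cv2.imread('pics/scene0.png');b=cv2.imread('pics/top0.png')
cv2.imwrite('pics/both0.png',cv2.resize(np.vstack([a,b]),None,fx=.78,fy=.78))"
```

```text
{'t': 0.0, 'joint_pos': [1.2, 0.6, -0.003, 1.6, 0.002, 0.943, -0.08], 'qvel': [0.001, 0.001, 0.001, 0.001, -0.001, 0.0, -0.001], 'joint_torque': [-0.0, -76.509, 1.497, -25.236, -0.052, 0.017, 0.0], 'ee_pos': [0.21, -0.693, 0.235], 'orientation': [[0.957, 0.29, -0.001], [0.29, -0.957, 0.001], [-0.0, -0.002, -1.0]], 'force': [-0.766, -1.464, -0.483], 'wrist_torque': [-0.017, -0.0, 0.016], 'grip_force': 0.0, 'width': 0.093}
scene 42.09551568611743 259.0767544146485 192.73131031635168 [[-0.615, -0.376, 0.693, -0.292], [-0.788, 0.284, -0.546, 0.587], [0.008, -0.882, -0.471, 0.69], [0.0, 0.0, 0.0, 1.0]]
top 49.58786360637457 256.80954798875 187.61093618196335 [[0.029, -0.983, 0.181, 0.325], [-0.999, -0.031, -0.009, -0.075], [0.014, -0.181, -0.983, 1.354], [0.0, 0.0, 0.0, 1.0]]
```

View pics/both0.png

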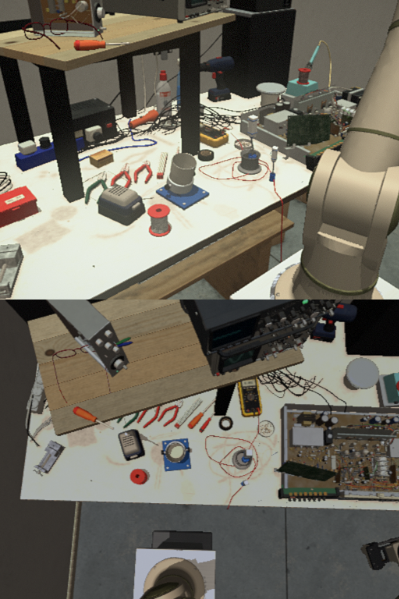

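```bash
python3 -c "
import cv2,numpy as np
a=cv2.imread('pics/scene0.png')[150:270,180:390];b=cv2.imread('pics/top0.png')[130:250,140:350]
cv2.imwrite('pics/crop1.png',np.vstack([cv2.resize(a,(525,300),interpolation=cv2.INTER_CUBIC),cv2.resize(b,(525,300),interpolation=cv2.INTER_CUBIC)]))"
```

```text
(no output)
```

View pics/crop1.png

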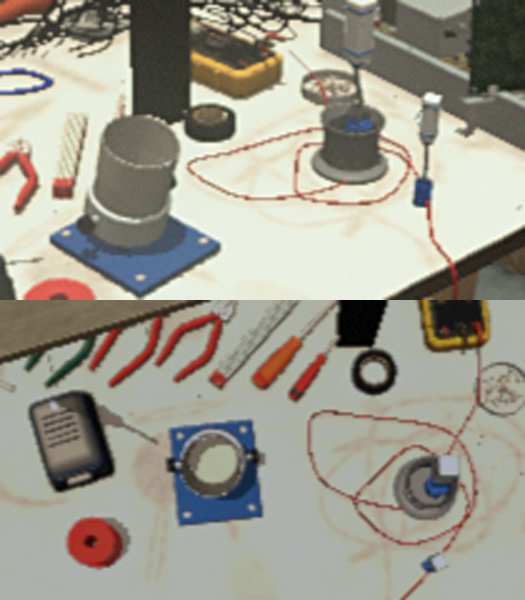

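Two brush-like things: the large one in the grey stand (handle top at top px ≈ (319,196)) and a small free-standing one (≈ (313,235)). The large one in the stand fits the description and is the target. The beaker is at top px ≈ (224,195) on the blue plate, spool at (178,217), tape at (290,159), and tin at (340,165).

```bash
cat > h.py <<'E'
import numpy as np,cv2
def ray(c,u,v):
    f=192/np.tan(np.radians(c["fov_y"])/2);T=np.array(c["cam_to_world"])
    return T[:3,3],T[:3,:3]@np.array([(u-c["cx"])/f,(v-c["cy"])/f,1])
def onz(c,u,v,z):
    o,d=ray(c,u,v);return o+d*(z-o[2])/d[2]
def proj(c,p):
    f=192/np.tan(np.radians(c["fov_y"])/2);T=np.array(c["cam_to_world"])
    q=T[:3,:3].T@(np.array(p)-T[:3,3]);return c["cx"]+f*q[0]/q[2],c["cy"]+f*q[1]/q[2]
def tri(c1,p1,c2,p2):
    a,d=ray(c1,*p1);b,e=ray(c2,*p2)
    s=np.linalg.lstsq(np.c_[d,-e],b-a,rcond=None)[0];P=a+d*s[0];Q=b+e*s[1];return (P+Q)/2,np.linalg.norm(P-Q)
E
python3 - <<'E'
from h import *
t=np.load("pics/top0.npy",allow_pickle=True).item();s=np.load("pics/scene0.npy",allow_pickle=True).item()
T=lambda x,y:(140+x/2.5,130+(y-300)/2.5); S=lambda x,y:(180+x/2.5,150+y/2.5)
np.set_printoptions(precision=3,suppress=True)
print("handle top",onz(t,*T(448,466),.197))
print("small top z?",tri(t,T(430,562),s,S(431,97)), "small bot",tri(t,T(433,567),s,S(424,205)))
print("stand rim top",onz(t,*T(427,488),.059),"scene",onz(s,*S(352,113),.059))
print("mouth tri",tri(t,T(213,464),s,S(141,140)))
for n,p in dict(rimL=(180,466),rimR=(246,466),rimT=(213,431),rimB=(213,498)).items():print(n,onz(t,*T(*p),.115))
for p in [(171,430),(250,421),(264,514),(178,524)]:print("plate",onz(t,*T(*p),.008))
print("spool",onz(t,*T(93,542),.066),"tape",onz(t,*T(374,372),.019),"tin",onz(t,*T(502,388),.015))
# blue mask for plate
h=cv2.cvtColor(t["frame"],cv2.COLOR_RGB2HSV);m=cv2.inRange(h,(100,90,50),(125,255,255))
n,l,st,ce=cv2.connectedComponentsWithStats(m)
for i in range(1,n):
    if st[i,4]>12:print(st[i],ce[i])
E
```

```text
handle top [ 0.518 -0.263  0.197]
small top z? (array([ 0.412, -0.254,  0.13 ]), np.float64(0.003989576985458622)) small bot (array([ 0.419, -0.275, -0.006]), np.float64(0.0036248165535694168))
stand rim top [ 0.512 -0.259  0.059] scene [ 0.525 -0.267  0.059]
mouth tri (array([0.525, 0.008, 0.121]), np.float64(0.001681105123598369))
rimL [0.521 0.048 0.115]
rimR [ 0.524 -0.032  0.115]
rimT [0.565 0.01  0.115]
rimB [0.484 0.006 0.115]
plate [0.586 0.073 0.008]
plate [ 0.601 -0.031  0.008]
plate [ 0.479 -0.054  0.008]
plate [0.462 0.057 0.008]
spool [0.431 0.155 0.066] tape [ 0.671 -0.193  0.019] tin [ 0.655 -0.364  0.015]
[151  54  18   7  57] [159.456  56.649]
[208 178  34  17 169] [225.006 183.899]
[210 194  35  26 439] [227.729 209.877]
[310 202  10   7  49] [314.041 205.245]
```

Request:
{"fn": "servo_tool", "kwargs": {"targets": [{"dx": 2,"dy": -1,"dz": -5},{"dx": 4.5,"dy": -3.5,"dz": -2},{"dx": 4.7,"dy": -3.7,"dz": -1},{"dx": 4.7,"dy": -3.7},{"dx": 4.7,"dy": -3.7}]}}

```text
schema error: expected keys dx, dy, dz, wx, wy, wz, hand
```

Request:
{"fn": "servo_tool", "kwargs": {"targets": [{"dx": 4.7,"dy": -3.7},{"dx": 4.7,"dy": -3.7},{"dx": 4.0,"dy": -3.7},{"dx": 3,"dy": -3},{"wz": 0}]}}

```text
schema error: expected keys dx, dy, dz, wx, wy, wz, hand
```

Run:
```python
from h import *
from station import bot
s=bot.state();print(s["ee_pos"],s["orientation"])
c=bot.capture("wrist");np.save("pics/w1.npy",c,allow_pickle=True);print(c["fov_y"],c["cx"],c["cy"],np.round(c["cam_to_world"],3).tolist())
cv2.imwrite("pics/w1.png",c["frame"][:,:,::-1])
```

```text
[ 0.20982183 -0.69357271  0.23487357] [[ 9.57131253e-01  2.89654073e-01 -5.32162178e-04]
 [ 2.89654518e-01 -9.57130503e-01  1.20882725e-03]
 [-1.59206916e-04 -1.31114952e-03 -9.99999128e-01]]
64.72974056875313 260.77199838591605 186.87528923808333 [[0.289, -0.921, -0.262, 0.283], [-0.957, -0.279, -0.078, -0.673], [-0.002, 0.273, -0.962, 0.384], [0.0, 0.0, 0.0, 1.0]]
```

View pics/w1.png

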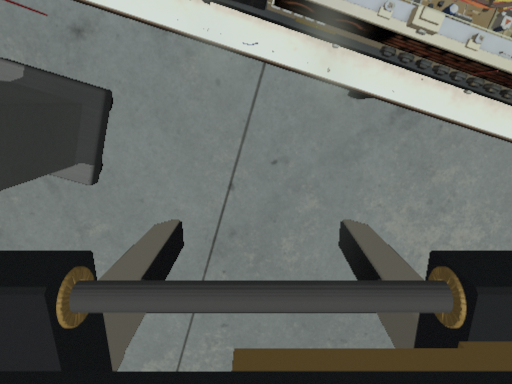

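The move was refused because every row needs all seven keys. The picture shows the start view, with the finger tips at about (175,225) and (345,225).

Request:
{"fn": "servo_tool", "kwargs": {"targets": [{"dx": 2,"dy": -1,"dz": -5,"wx": 0,"wy": 0,"wz": 0,"hand": 1},{"dx": 4.5,"dy": -3.5,"dz": -2,"wx": 0,"wy": 0,"wz": 0,"hand": 1},{"dx": 4.7,"dy": -3.7,"dz": -1,"wx": 0,"wy": 0,"wz": 0,"hand": 1},{"dx": 4.7,"dy": -3.7,"dz": 0,"wx": 0,"wy": 0,"wz": 0,"hand": 1},{"dx": 4.7,"dy": -3.7,"dz": 0,"wx": 0,"wy": 0,"wz": 0,"hand": 1}]}}

```text
t: 0.78
ee_pos: [0.3628, -0.4832, 0.3157]
orientation: [[0.957, 0.29, 0.0], [0.29, -0.957, -0.0], [0.0, 0.0, -1.0]]
force: [0.8, -0.7, -0.1]
width: 0.0929
grip_force: 0.0
```

Request:
{"fn": "servo_tool", "kwargs": {"targets": [{"dx": 4.7,"dy": -3.7,"dz": 0,"wx": 0,"wy": 0,"wz": 0,"hand": 1},{"dx": 4.7,"dy": -3.7,"dz": 0,"wx": 0,"wy": 0,"wz": 0,"hand": 1},{"dx": 4,"dy": -3.7,"dz": 0,"wx": 0,"wy": 0,"wz": 0,"hand": 1},{"dx": 3,"dy": -3,"dz": 0,"wx": 0,"wy": 0,"wz": 0,"hand": 1},{"dx": 0,"dy": 0,"dz": 0,"wx": 0,"wy": 0,"wz": 0,"hand": 1}]}}

```text
t: 1.4
ee_pos: [0.4799, -0.2989, 0.3156]
orientation: [[0.955, 0.295, 0.0], [0.295, -0.955, 0.001], [0.001, -0.001, -1.0]]
force: [-1.3, -0.1, 1.0]
width: 0.0931
grip_force: 0.0
```

Run:
```python
from h import *
from station import bot
s=bot.state();print(s["ee_pos"],s["orientation"])
c=bot.capture("wrist");np.save("pics/w1.npy",c,allow_pickle=True);print(np.round(c["cam_to_world"],3).tolist())
cv2.imwrite("pics/w1b.png",c["frame"][:,:,::-1])
```

```text
[ 0.47990843 -0.29892938  0.31556579] [[ 9.55384755e-01  2.95363778e-01  4.57424878e-04]
 [ 2.95363039e-01 -9.55384286e-01  1.24123434e-03]
 [ 8.03632203e-04 -1.05074996e-03 -9.99999125e-01]]
[[0.295, -0.919, -0.26, 0.553], [-0.955, -0.284, -0.079, -0.278], [-0.001, 0.272, -0.962, 0.465], [0.0, 0.0, 0.0, 1.0]]
```

View pics/w1b.png

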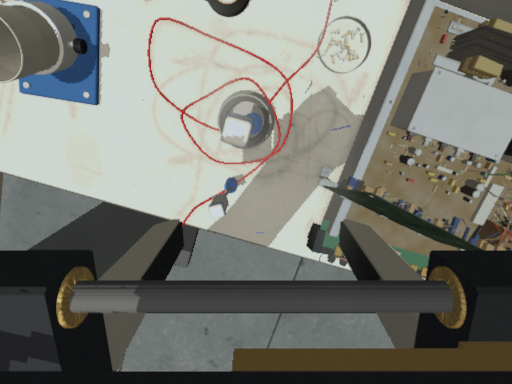

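The stand is at about (245,122), with the handle's white top at about (237,127) and the blue head visible at about (258,122), right of the handle. The decoy is at (218,210).

Run:
```python
from h import *
c=np.load("pics/w1.npy",allow_pickle=True).item();np.set_printoptions(precision=4,suppress=True)
f=c["frame"][95:155,205:285]
g=cv2.cvtColor(f,cv2.COLOR_RGB2GRAY)
hsv=cv2.cvtColor(f,cv2.COLOR_RGB2HSV)
m=((hsv[...,1]<45)&(g>165)).astype(np.uint8)
n,l,st,ce=cv2.connectedComponentsWithStats(m)
for i in range(1,n):
    if st[i,4]>20:print(st[i],ce[i]+[205,95])
i=l[127-95,237-205];k=(l==i).astype(np.uint8)
r=cv2.minAreaRect(cv2.findContours(k,0,2)[0][0]);print(r)
for p in cv2.boxPoints(r):print(p+[205,95],onz(c,*(p+[205,95]),.197))
b=cv2.inRange(hsv,(100,80,30),(125,255,255));ys,xs=np.nonzero(b);print("blue",xs.mean()+205,ys.mean()+95,xs.min()+205,xs.max()+205,ys.min()+95,ys.max()+95)
for p in[(xs.mean()+205,ys.mean()+95),(xs.max()+205,ys.mean()+95)]:print(onz(c,*p,.052))
print("stand",onz(c,245,121,.059)); print("proj",proj(c,[.517,-.262,.197]))
f2=cv2.resize(f[:,:,::-1],(640,480),interpolation=cv2.INTER_CUBIC);cv2.imwrite("pics/c2.png",f2)
```

```text
[  0   0  26  35 516] [213.5039 108.8217]
[ 66   0  14  25 239] [279.1715 105.6695]
[ 28   7  20  13 186] [243.172  107.8548]
[   0   22   46   38 1201] [226.7669 137.2723]
[66 35  4 19 49] [272.1633 139.2857]
((22.5, 40.5), (37.0, 45.0), 90.0)
[205. 117.] [ 0.5259 -0.2358  0.197 ]
[250. 117.] [ 0.5373 -0.2729  0.197 ]
[250. 154.] [ 0.5065 -0.2821  0.197 ]
[205. 154.] [ 0.4947 -0.2438  0.197 ]
blue 255.89583333333334 122.61805555555556 227 261 114 133
[ 0.5243 -0.2796  0.052 ]
[ 0.5263 -0.2861  0.052 ]
stand [ 0.5225 -0.2653  0.059 ]
proj (np.float64(231.45656869228893), np.float64(135.9461396221974))
```

View pics/c2.png

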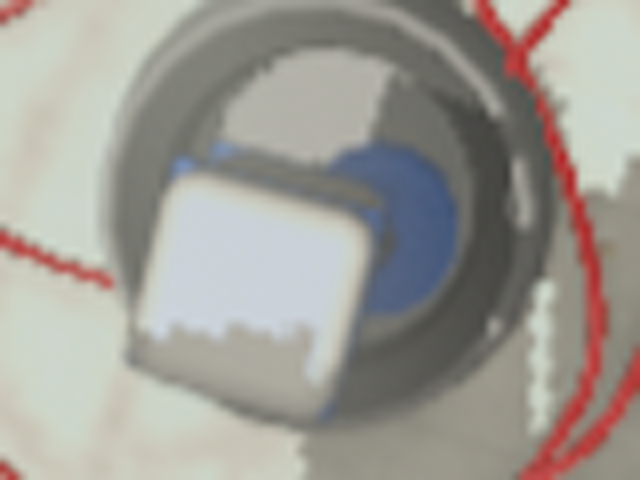

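The crop shows the handle's top square centred at px (236.4,132), rotated about 15° in the image. The blue head is centred at about (251.3,123.6).

Run:
```python
from h import *
c=np.load("pics/w1.npy",allow_pickle=True).item();np.set_printoptions(precision=4,suppress=True)
P=[onz(c,205+x/8,95+y/8,.197) for x,y in[(178,178),(370,228),(325,420),(130,360)]]
for i in range(4):
    d=P[(i+1)%4]-P[i];print(P[i],np.linalg.norm(d),np.degrees(np.arctan2(d[1],d[0])))
print("centre",np.mean(P,0),"head",onz(c,251.3,123.6,.052),"stand rim c",onz(c,205+335/8,95+212/8,.059))
t=np.load("pics/top0.npy",allow_pickle=True).item()
```

```text
[ 0.5313 -0.2542  0.197 ] 0.021309499739881 -87.18846216621449
[ 0.5324 -0.2755  0.197 ] 0.0214796925819951 -176.7281686614499
[ 0.5109 -0.2767  0.197 ] 0.022350564743216065 89.97141996314701
[ 0.5109 -0.2544  0.197 ] 0.02038890317481535 0.447384965926739
centre [ 0.5214 -0.2652  0.197 ] head [ 0.5213 -0.2741  0.052 ] stand rim c [ 0.5227 -0.2679  0.059 ]
```

Request:
{"fn": "servo_tool", "kwargs": {"targets": [{"dx": 2.4,"dy": -1.0,"dz": 0,"wx": 0,"wy": 0,"wz": 0,"hand": 1},{"dx": 2.45,"dy": -1.05,"dz": 0,"wx": 0,"wy": 0,"wz": 0,"hand": 1},{"dx": 0,"dy": 0,"dz": 0,"wx": 0,"wy": 0,"wz": 0.135,"hand": 1},{"dx": 0,"dy": 0,"dz": 0,"wx": 0,"wy": 0,"wz": 0.135,"hand": 1},{"dx": 0,"dy": 0,"dz": 0,"wx": 0,"wy": 0,"wz": 0,"hand": 1}]}}

```text
t: 2.08
ee_pos: [0.5178, -0.2702, 0.3154]
orientation: [[1.0, 0.023, -0.001], [0.023, -1.0, -0.001], [-0.001, 0.001, -1.0]]
force: [0.2, -0.1, -0.1]
width: 0.0929
grip_force: 0.0
```

Run:
```python
from h import *
from station import bot
np.set_printoptions(precision=4,suppress=True)
c=bot.capture("wrist");print(np.round(c["cam_to_world"],3).tolist())
u,v=proj(c,[.5214,-.2652,.197]);print(u,v)
x,y=int(u)-40,int(v)-30;print(x,y)
cv2.imwrite("pics/c3.png",cv2.resize(c["frame"][y:y+60,x:x+80,::-1],(640,480),interpolation=cv2.INTER_CUBIC));np.save("pics/w2.npy",c,allow_pickle=True)
```

```text
[[0.023, -0.962, -0.274, 0.594], [-1.0, -0.022, -0.007, -0.27], [0.0, 0.274, -0.962, 0.464], [0.0, 0.0, 0.0, 1.0]]
253.7113418521777 183.28647899173856
213 153
```

View pics/c3.png

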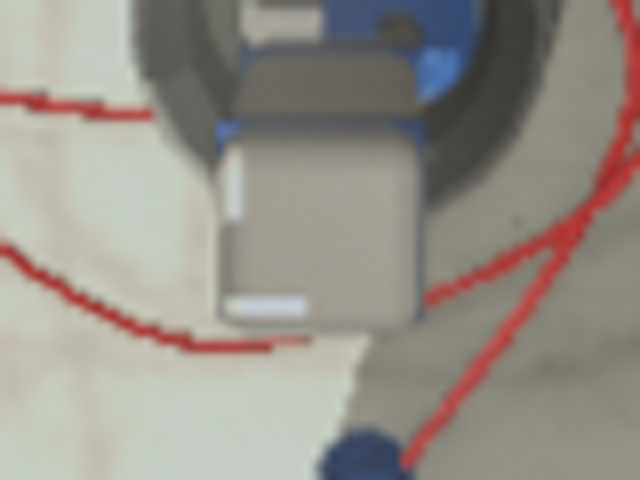

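The handle's top is at px (253,181.5), square in the image, within 2 mm of prediction. The stem and head show to its upper right. Descending.

Request:
{"fn": "servo_tool", "kwargs": {"targets": [{"dx": 0.5,"dy": -0.5,"dz": 0,"wx": 0,"wy": 0,"wz": 0,"hand": 1},{"dx": 0,"dy": 0,"dz": 4,"wx": 0,"wy": 0,"wz": 0,"hand": 1},{"dx": 0,"dy": 0,"dz": 4.5,"wx": 0,"wy": 0,"wz": 0,"hand": 1},{"dx": 0,"dy": 0,"dz": 4,"wx": 0,"wy": 0,"wz": 0,"hand": 1},{"dx": 0,"dy": 0,"dz": 2,"wx": 0,"wy": 0,"wz": 0,"hand": 1}]}}

```text
t: 2.75
ee_pos: [0.5229, -0.2632, 0.1684]
orientation: [[1.0, 0.026, -0.002], [0.026, -1.0, 0.001], [-0.002, -0.001, -1.0]]
force: [-0.3, 0.2, 0.7]
width: 0.0929
grip_force: 0.0
```

Request:
{"fn": "servo_tool", "kwargs": {"targets": [{"dx": 0,"dy": 0,"dz": 1,"wx": 0,"wy": 0,"wz": 0,"hand": 1},{"dx": 0,"dy": 0,"dz": 1,"wx": 0,"wy": 0,"wz": 0,"hand": 1},{"dx": 0,"dy": 0,"dz": 0,"wx": 0,"wy": 0,"wz": 0,"hand": 1}]}}

```text
t: 3.12
ee_pos: [0.5235, -0.2637, 0.1505]
orientation: [[1.0, 0.024, -0.0], [0.024, -1.0, 0.0], [-0.0, -0.0, -1.0]]
force: [-0.1, -0.7, 0.0]
width: 0.0927
grip_force: 0.0
```

Request:
{"fn": "servo_tool", "kwargs": {"targets": [{"dx": 0,"dy": 0.1,"dz": 0,"wx": 0,"wy": 0,"wz": 0,"hand": 0.5},{"dx": 0,"dy": 0,"dz": 0,"wx": 0,"wy": 0,"wz": 0,"hand": 0.3},{"dx": 0,"dy": 0,"dz": 0,"wx": 0,"wy": 0,"wz": 0,"hand": 0.2},{"dx": 0,"dy": 0,"dz": 0,"wx": 0,"wy": 0,"wz": 0,"hand": 0},{"dx": 0,"dy": 0,"dz": 0,"wx": 0,"wy": 0,"wz": 0,"hand": 0}]}}

```text
t: 3.75
ee_pos: [0.5235, -0.2647, 0.1507]
orientation: [[1.0, 0.024, 0.0], [0.024, -1.0, -0.0], [0.0, 0.0, -1.0]]
force: [-0.5, 0.1, 0.2]
width: 0.0477
grip_force: 0.0
```

Request:
{"fn": "servo_tool", "kwargs": {"targets": [{"dx": 0,"dy": 0,"dz": 0,"wx": 0,"wy": 0,"wz": 0,"hand": 0},{"dx": 0,"dy": 0,"dz": 0,"wx": 0,"wy": 0,"wz": 0,"hand": 0}]}}

```text
t: 4.0
ee_pos: [0.5234, -0.2647, 0.1506]
orientation: [[1.0, 0.024, -0.0], [0.024, -1.0, 0.0], [-0.0, -0.0, -1.0]]
force: [-0.3, 0.2, -0.8]
width: 0.0276
grip_force: 0.1
```

Request:
{"fn": "servo_tool", "kwargs": {"targets": [{"dx": 0,"dy": 0,"dz": 0,"wx": 0,"wy": 0,"wz": 0,"hand": 0},{"dx": 0,"dy": 0,"dz": 0,"wx": 0,"wy": 0,"wz": 0,"hand": 0},{"dx": 0,"dy": 0,"dz": 0,"wx": 0,"wy": 0,"wz": 0,"hand": 0}]}}

```text
t: 4.38
ee_pos: [0.5234, -0.2647, 0.1505]
orientation: [[1.0, 0.024, -0.0], [0.024, -1.0, 0.0], [-0.0, -0.0, -1.0]]
force: [0.1, 0.0, -1.8]
width: 0.0236
grip_force: 30.0
```

Request:
{"fn": "servo_tool", "kwargs": {"targets": [{"dx": 0,"dy": 0,"dz": -2,"wx": 0,"wy": 0,"wz": 0,"hand": 0},{"dx": 0,"dy": 0,"dz": -5,"wx": 0,"wy": 0,"wz": 0,"hand": 0},{"dx": 0,"dy": 0,"dz": -5,"wx": 0,"wy": 0,"wz": 0,"hand": 0},{"dx": 0,"dy": 0,"dz": -4,"wx": 0,"wy": 0,"wz": 0,"hand": 0},{"dx": 0,"dy": 0,"dz": 0,"wx": 0,"wy": 0,"wz": 0,"hand": 0}]}}

```text
t: 5.0
ee_pos: [0.5247, -0.2653, 0.3138]
orientation: [[1.0, 0.024, 0.005], [0.024, -1.0, -0.002], [0.005, 0.002, -1.0]]
force: [0.2, -0.4, -1.9]
width: 0.024
grip_force: 30.0
```

Run:
```python
from h import *
from station import bot
for n in("top","scene"):
    c=bot.capture(n);np.save(f"pics/{n}1.npy",c,allow_pickle=True)
    if n=="top":a=c["frame"][130:250,160:350]
    else: b=c["frame"][100:270,180:400]
s=bot.state();print(s["force"],s["grip_force"],s["width"],s["wrist_torque"])
cv2.imwrite("pics/c4.png",np.vstack([cv2.resize(x[:,:,::-1],(440,h),interpolation=cv2.INTER_CUBIC) for x,h in((a,278),(b,340))])[:600])
```

```text
[ 0.00862467 -0.07633112 -1.2169487 ] 29.998319149017334 0.0240050396549585 [ 0.038878   -0.02425116 -0.03275938]
```

View pics/c4.png

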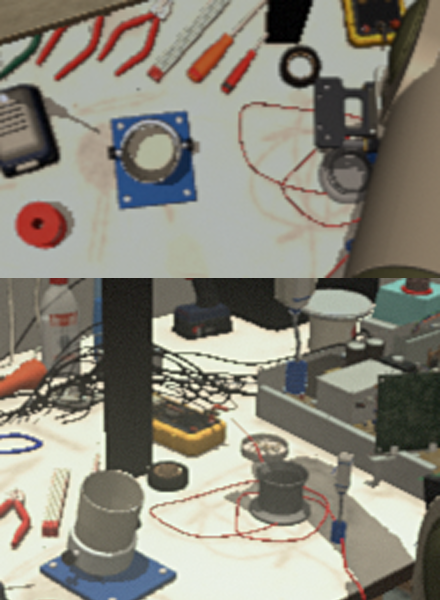

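The brush is held clear of the stand with its head down; stand, tin, tape and decoy are undisturbed. The beaker is at top px ≈ (226,196). Next I go to a vantage point near it.

Request:
{"fn": "servo_tool", "kwargs": {"targets": [{"dx": -0.5,"dy": -3,"dz": -1.5,"wx": 0,"wy": 0,"wz": 0,"hand": 0},{"dx": -1,"dy": -5,"dz": -1.5,"wx": 0,"wy": 0,"wz": 0,"hand": 0},{"dx": -1,"dy": -4,"dz": -1,"wx": 0,"wy": 0,"wz": 0,"hand": 0},{"dx": 0,"dy": -2,"dz": 0,"wx": 0,"wy": 0,"wz": 0,"hand": 0},{"dx": 0,"dy": 0,"dz": 0,"wx": 0,"wy": 0,"wz": 0,"hand": 0}]}}

```text
t: 5.72
ee_pos: [0.4946, -0.1238, 0.3494]
orientation: [[1.0, 0.027, -0.002], [0.027, -1.0, 0.001], [-0.002, -0.001, -1.0]]
force: [0.2, -0.6, -0.6]
width: 0.0238
grip_force: 30.0
```

Run:
```python
from h import *
from station import bot
s=bot.state();print(s["ee_pos"],s["force"])
c=bot.capture("wrist");np.save("pics/w3.npy",c,allow_pickle=True);print(np.round(c["cam_to_world"],3).tolist())
u,v=proj(c,[.523,.008,.11]);print(u,v)
cv2.imwrite("pics/w3.png",c["frame"][:,:,::-1])
```

```text
[ 0.49461108 -0.12384303  0.34938454] [ 0.21950908 -0.58860804 -0.60064311]
[[0.027, -0.961, -0.275, 0.571], [-1.0, -0.026, -0.007, -0.123], [-0.001, 0.275, -0.961, 0.498], [0.0, 0.0, 0.0, 1.0]]
156.8182981787537 136.69453126304902
```

View pics/w3.png

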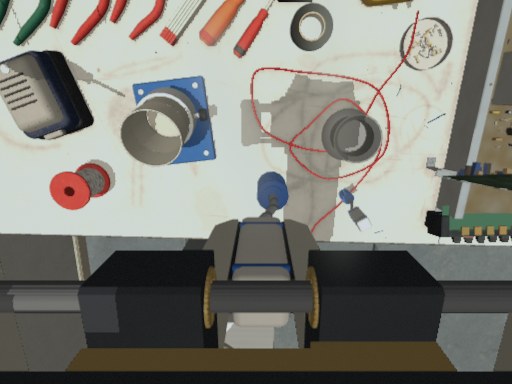

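The wrist view shows the beaker rim spanning x 121–187, y 96–163 px (centre ≈ (154,130)), and plate corners at (135,84), (204,77) and (214,159). The held brush head is at (272,190), to the right of the tool axis.

Run:
```python
from h import *
np.set_printoptions(precision=4,suppress=True)
w=np.load("pics/w3.npy",allow_pickle=True).item();t=np.load("pics/top0.npy",allow_pickle=True).item();s=np.load("pics/scene0.npy",allow_pickle=True).item()
T=lambda x,y:(140+x/2.5,130+(y-300)/2.5); S=lambda x,y:(180+x/2.5,150+y/2.5)
print("mouth w-t",tri(w,(154,129.5),t,T(213,464)),"w-s",tri(w,(154,129.5),s,S(141,152)))
for p in((154,129.5),):
  for z in(.105,.11,.115,.12):print(z,onz(w,*p,z),[onz(w,*q,z)[k] for q,k in(((121,130),1),((187,130),1),((154,96),0),((154,163),0))])
Q=[onz(w,*p,.008) for p in((135,84),(204,77),(214,159))];print(np.array(Q),[np.degrees(np.arctan2(*(Q[i+1]-Q[i])[[1,0]])) for i in(0,1)],"plate centre",(Q[0]+Q[2])/2)
# head: blue mask
h=cv2.cvtColor(w["frame"],cv2.COLOR_RGB2HSV);m=cv2.inRange(h,(100,80,30),(125,255,255));m[:165]=0;m[216:]=0;m[:,:245]=0;m[:,300:]=0
ys,xs=np.nonzero(m);print(xs.min(),xs.max(),ys.min(),ys.max(),xs.mean(),ys.mean())
print("axis proj bottom/top",proj(w,[.4946,-.1238,.211]),proj(w,[.4946,-.1238,.251]))
for y0 in (172,175,180,190,200,205): r=np.nonzero(m[y0])[0];print(y0,(r.min(),r.max()) if len(r) else None)
```

```text
mouth w-t (array([0.5291, 0.0111, 0.1032]), np.float64(0.006112949757137563)) w-s (array([0.5297, 0.0097, 0.1067]), np.float64(0.006060722223086298))
0.105 [0.5315 0.0127 0.105 ] [np.float64(0.05501710917005721), np.float64(-0.029557824218358134), np.float64(0.5726527865904973), np.float64(0.4877077471250143)]
0.11 [0.532 0.011 0.11 ] [np.float64(0.05274843934114594), np.float64(-0.030751053728244132), np.float64(0.5726338631829756), np.float64(0.4887689702417923)]
0.115 [0.5325 0.0092 0.115 ] [np.float64(0.050479769512234665), np.float64(-0.031944283238130144), np.float64(0.572614939775454), np.float64(0.48983019335857025)]
0.12 [0.533  0.0075 0.12  ] [np.float64(0.04821109968332339), np.float64(-0.03313751274801613), np.float64(0.5725960163679322), np.float64(0.4908914164753483)]
[[ 0.5899  0.0706  0.008 ]
 [ 0.6029 -0.0356  0.008 ]
 [ 0.4764 -0.0488  0.008 ]] [np.float64(-83.04772657134443), np.float64(-174.0249215090715)] plate centre [0.5332 0.0109 0.008 ]
258 287 172 208 272.4021164021164 189.79232804232805
axis proj bottom/top (np.float64(259.3438944594791), np.float64(181.36661317258762)) (np.float64(259.09433593428474), np.float64(193.43058872263973))
172 (np.int64(270), np.int64(274))
175 (np.int64(263), np.int64(279))
180 (np.int64(266), np.int64(283))
190 (np.int64(258), np.int64(286))
200 (np.int64(258), np.int64(286))
205 (np.int64(261), np.int64(283))
```

View composite.

Run:
```python
from h import *
w=np.load("pics/w3.npy",allow_pickle=True).item();t=np.load("pics/top0.npy",allow_pickle=True).item();s=np.load("pics/scene0.npy",allow_pickle=True).item()
R=lambda f:cv2.resize(f[:,:,::-1],None,fx=5,fy=5,interpolation=cv2.INTER_CUBIC)
a=R(w["frame"][70:170,110:220]);b=np.hstack([R(t["frame"][165:215,200:250]),R(s["frame"][185:270,200:270])[:250]])
c=R(s["frame"][190:270,198:270]) # 400x360
img=np.zeros((600,800,3),np.uint8);img[:500,:400]=a[:, :400];img[:400,410:770]=c;img[400:600,410:800]=cv2.resize(R(t["frame"][175:215,200:250]),(250,200))[:, :250][:, :250].repeat(1,0) if 0 else 0
img[405:600,420:660]=R(t["frame"][175:214,202:250])
cv2.imwrite("pics/c5.png",img)
```

```text
(no output)
```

View pics/c5.png

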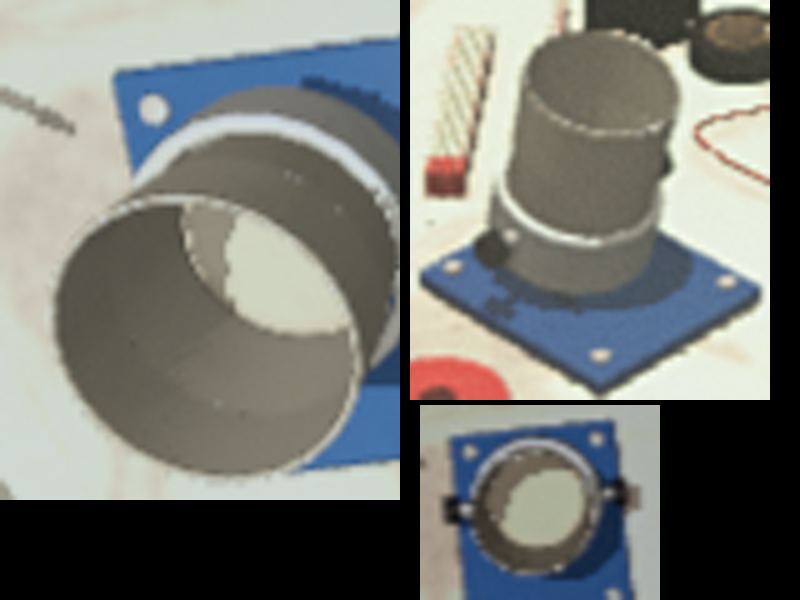

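The crop shows the rim centred at wrist px (151.6,137.2), scene px (236.2,206.4) and top px (225,196).

Run:
```python
from h import *
np.set_printoptions(precision=4,suppress=True)
w=np.load("pics/w3.npy",allow_pickle=True).item();t=np.load("pics/top0.npy",allow_pickle=True).item();s=np.load("pics/scene0.npy",allow_pickle=True).item()
a,b,c=(w,(151.6,137.2)),(s,(236.2,206.4)),(t,(225,196))
for p,q in((a,b),(a,c),(b,c)):print(tri(*p,*q))
A=np.zeros((3,3));v=np.zeros(3)
for k,p in(a,b,c):
    o,d=ray(k,*p);d/=np.linalg.norm(d);M=np.eye(3)-np.outer(d,d);A+=M;v+=M@o
P=np.linalg.solve(A,v);print("mouth",P)
for k,p in(a,b,c):print(proj(k,P))
yaw=np.radians(7);st,ct=np.sin(np.radians(15)),np.cos(np.radians(15))
z=np.array([-st*np.cos(yaw),-st*np.sin(yaw),ct]);print("base",P-.093*z)
# rim check
y=np.array([-np.sin(yaw),np.cos(yaw),0]);x=np.cross(y,z)
for k,_ in(a,b,c):
    r=np.array([proj(k,P+.0375*(x*np.cos(q)+y*np.sin(q))) for q in np.linspace(0,6.28,60)]);print(r.min(0),r.max(0))
```

```text
(array([0.5236, 0.0108, 0.121 ]), np.float64(2.3165489019061704e-05))
(array([0.5231, 0.0089, 0.1237]), np.float64(0.002295300784834293))
(array([0.5237, 0.0093, 0.1202]), np.float64(0.0023630477138120902))
mouth [0.5234 0.0099 0.1209]
(np.float64(152.37967587080573), np.float64(137.33649809564474))
(np.float64(236.55203997333675), np.float64(206.3547360784442))
(np.float64(224.4912185217611), np.float64(195.77320984904736))
base [0.5473 0.0128 0.031 ]
[120.993  107.2576] [183.0762 164.448 ]
[220.3725 195.7677] [252.5752 217.4557]
[211.9597 183.3146] [236.9822 208.1672]
```

Request:
{"fn": "servo_tool", "kwargs": {"targets": [{"dx": -0.2,"dy": -4.5,"dz": 0,"wx": 0,"wy": 0,"wz": 0,"hand": 0},{"dx": -0.3,"dy": -4.7,"dz": 0,"wx": 0,"wy": 0,"wz": 0,"hand": 0},{"dx": -0.3,"dy": -4.7,"dz": 0,"wx": 0,"wy": 0,"wz": -0.098,"hand": 0},{"dx": 0,"dy": 0,"dz": 0,"wx": 0,"wy": 0.131,"wz": 0,"hand": 0},{"dx": 0,"dy": 0,"dz": 0,"wx": 0,"wy": 0.131,"wz": 0,"hand": 0}]}}

```text
t: 6.4
ee_pos: [0.4843, 0.0127, 0.3497]
orientation: [[0.958, 0.121, 0.259], [0.117, -0.993, 0.032], [0.261, 0.0, -0.965]]
force: [0.1, -0.2, -2.5]
width: 0.0237
grip_force: 30.0
```

Request:
{"fn": "servo_tool", "kwargs": {"targets": [{"dx": 0,"dy": 0,"dz": 0,"wx": 0,"wy": 0,"wz": 0,"hand": 0},{"dx": 0,"dy": 0,"dz": 0,"wx": 0,"wy": 0,"wz": 0,"hand": 0}]}}

```text
t: 6.65
ee_pos: [0.4844, 0.0126, 0.3505]
orientation: [[0.959, 0.12, 0.255], [0.116, -0.993, 0.031], [0.257, 0.0, -0.966]]
force: [0.6, 0.4, -2.0]
width: 0.0242
grip_force: 30.0
```

```bash
cat >> h.py <<'E'
def rel(s):
    "TCP in beaker frame (mm), tool tilt errors, force in beaker frame"
    from scipy.spatial.transform import Rotation as Ro
    M=np.array([.5234,.0099,.1209]);y=np.radians(7);a=np.radians(15)
    zb=np.array([-np.sin(a)*np.cos(y),-np.sin(a)*np.sin(y),np.cos(a)]);yb=np.array([-np.sin(y),np.cos(y),0]);B=np.c_[np.cross(yb,zb),yb,zb]
    o=M-.093*zb
    Rt=B@np.diag([1,-1,-1]);R=np.array(s["orientation"])
    print("beaker-frame TCP mm",np.round(1e3*B.T@(np.array(s["ee_pos"])-o),1),"force",np.round(B.T@s["force"],2),"tool rot needed",np.round(Ro.from_matrix(R.T@Rt).as_rotvec(),4),"grip",s["grip_force"],"t",s["t"])
E
python3 -c "
from h import *
from station import bot
rel(bot.state());print(bot.state()['joint_pos'])"
```

```text
beaker-frame TCP mm [ 22.4   7.4 324.7] force [ 0.15  0.31 -2.07] tool rot needed [ 0.0005  0.0019 -0.0017] grip 29.998419284820557 t 6.65
[ 0.04287332  0.07934762 -0.20527717  2.13880092  0.04255669  0.66577345
 -1.64006866]
```

Request:
{"fn": "servo_tool", "kwargs": {"targets": [{"dx": -1.1,"dy": -0.2,"dz": 2,"wx": 0,"wy": 0,"wz": 0,"hand": 0},{"dx": -1.0,"dy": -0.06,"dz": 3.3,"wx": 0,"wy": 0,"wz": 0,"hand": 0},{"dx": 0,"dy": 0,"dz": 2,"wx": 0,"wy": 0,"wz": 0,"hand": 0},{"dx": 0,"dy": 0,"dz": 0,"wx": 0,"wy": 0,"wz": 0,"hand": 0},{"dx": 0,"dy": 0,"dz": 0,"wx": 0,"wy": 0,"wz": 0,"hand": 0}]}}

```text
t: 7.28
ee_pos: [0.483, 0.0158, 0.275]
orientation: [[0.959, 0.121, 0.257], [0.117, -0.993, 0.031], [0.259, -0.0, -0.966]]
force: [-0.8, -0.2, -1.2]
width: 0.0239
grip_force: 30.0
```

```bash
python3 -c "
from h import *
from station import bot
rel(bot.state())
c=bot.capture('wrist');s=bot.capture('scene')
R=lambda f:cv2.resize(f[:,:,::-1],None,fx=3,fy=3,interpolation=cv2.INTER_CUBIC)
np.save('pics/w4.npy',c,allow_pickle=True)
i=np.zeros((600,780,3),np.uint8);i[:450,:390]=R(c['frame'][120:270,190:320]);i[:,400:780]=R(s['frame'][70:270,180:307])[:,:380];cv2.imwrite('pics/c6.png',i)"
```

```text
beaker-frame TCP mm [  1.8  10.8 252.1] force [-1.07 -0.15 -0.94] tool rot needed [ 0.0001  0.0002 -0.0006] grip 29.998401403427124 t 7.275
```

View pics/c6.png

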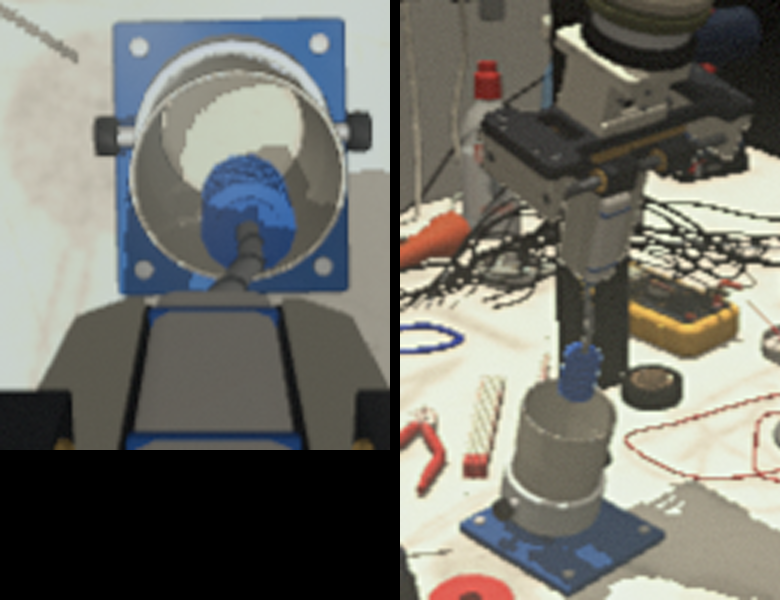

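The view confirms it: the plate is square to the tool and the blue head (crop ≈ (247,200)) is over the mouth (centre ≈ (238,175)). That was the tenth and last picture. Inserting.

Request:
{"fn": "servo_tool", "kwargs": {"targets": [{"dx": 0,"dy": 0,"dz": 3,"wx": 0,"wy": 0,"wz": 0,"hand": 0},{"dx": 0,"dy": 0,"dz": 3,"wx": 0,"wy": 0,"wz": 0,"hand": 0},{"dx": 0,"dy": 0,"dz": 2,"wx": 0,"wy": 0,"wz": 0,"hand": 0},{"dx": 0,"dy": 0,"dz": 1.5,"wx": 0,"wy": 0,"wz": 0,"hand": 0},{"dx": 0,"dy": 0,"dz": 0,"wx": 0,"wy": 0,"wz": 0,"hand": 0}]}}

```text
t: 8.0
ee_pos: [0.5068, 0.0189, 0.1827]
orientation: [[0.959, 0.122, 0.256], [0.118, -0.993, 0.031], [0.258, 0.0, -0.966]]
force: [0.2, 0.4, -1.1]
width: 0.0238
grip_force: 30.0
```

```bash
python3 -c "
from h import *
from station import bot
rel(bot.state())"
```

```text
beaker-frame TCP mm [  1.1  10.9 156.7] force [-0.08  0.42 -1.12] tool rot needed [ 0.0003  0.0006 -0.0001] grip 29.99829590320587 t 8.0
```

Request:
{"fn": "servo_tool", "kwargs": {"targets": [{"dx": 0,"dy": 0,"dz": 0.7,"wx": 0,"wy": 0,"wz": 0,"hand": 0},{"dx": 0,"dy": 0,"dz": 0.3,"wx": 0,"wy": 0,"wz": 0,"hand": 0},{"dx": 0,"dy": 0,"dz": 0,"wx": 0,"wy": 0,"wz": 0,"hand": 0}]}}

```text
t: 8.38
ee_pos: [0.5094, 0.0191, 0.1735]
orientation: [[0.959, 0.121, 0.258], [0.117, -0.993, 0.031], [0.26, 0.0, -0.966]]
force: [0.7, -0.9, -1.2]
width: 0.0238
grip_force: 30.0
```

Request:
{"fn": "servo_tool", "kwargs": {"targets": [{"dx": 0,"dy": 0,"dz": 0.2,"wx": 0,"wy": 0,"wz": 0,"hand": 0},{"dx": 0,"dy": 0,"dz": 0,"wx": 0,"wy": 0,"wz": 0,"hand": 0}]}}

```text
t: 8.62
ee_pos: [0.5098, 0.0192, 0.1718]
orientation: [[0.958, 0.121, 0.258], [0.117, -0.993, 0.031], [0.26, 0.0, -0.966]]
force: [-3.1, -0.8, 9.7]
width: 0.0239
grip_force: 30.0
```

Request:
{"fn": "servo_tool", "kwargs": {"targets": [{"dx": 0,"dy": 0,"dz": 0.1,"wx": 0,"wy": 0,"wz": 0,"hand": 0},{"dx": 0,"dy": 0,"dz": 0,"wx": 0,"wy": 0,"wz": 0,"hand": 0}]}}

```text
t: 8.88
ee_pos: [0.51, 0.0192, 0.1711]
orientation: [[0.958, 0.121, 0.258], [0.117, -0.993, 0.031], [0.26, 0.0, -0.966]]
force: [-3.8, 0.0, 12.6]
width: 0.0239
grip_force: 30.0
```

Request:
{"fn": "servo_tool", "kwargs": {"targets": [{"dx": 0,"dy": 0,"dz": -0.15,"wx": 0,"wy": 0,"wz": 0,"hand": 0},{"dx": 0,"dy": 0,"dz": 0,"wx": 0,"wy": 0,"wz": 0,"hand": 0},{"dx": 0,"dy": 0,"dz": 0,"wx": 0,"wy": 0,"wz": 0,"hand": 0}]}}

```text
t: 9.25
ee_pos: [0.5097, 0.0191, 0.1723]
orientation: [[0.958, 0.121, 0.258], [0.117, -0.993, 0.031], [0.26, 0.0, -0.966]]
force: [-1.3, 0.3, 6.0]
width: 0.024
grip_force: 30.0
```

```bash
python3 -c "
from h import *
from station import bot
rel(bot.state())"
```

```text
beaker-frame TCP mm [  1.2  10.8 145.9] force [0.37 0.5  6.13] tool rot needed [ 0.0002 -0.0011 -0.0004] grip 29.99846577644348 t 9.25
```

Request:
{"fn": "servo_tool", "kwargs": {"targets": [{"dx": 0,"dy": 0,"dz": -0.3,"wx": 0,"wy": 0,"wz": 0,"hand": 0},{"dx": 0,"dy": -0.4,"dz": 0,"wx": 0,"wy": 0,"wz": 0,"hand": 0},{"dx": 0,"dy": -0.4,"dz": 0,"wx": 0,"wy": 0,"wz": 0,"hand": 0},{"dx": 0,"dy": 0,"dz": 0,"wx": 0,"wy": 0,"wz": 0,"hand": 0}]}}

```text
t: 9.75
ee_pos: [0.5076, 0.0276, 0.1745]
orientation: [[0.959, 0.122, 0.257], [0.118, -0.992, 0.032], [0.259, -0.0, -0.966]]
force: [0.3, 0.1, -0.6]
width: 0.0238
grip_force: 30.0
```

```bash
python3 -c "
from h import *
from station import bot
rel(bot.state())"
```

```text
beaker-frame TCP mm [  0.9  19.5 148.3] force [ 0.17  0.02 -0.63] tool rot needed [-0.0002  0.0002  0.0005] grip 29.99833256006241 t 9.75
```

Request:
{"fn": "servo_tool", "kwargs": {"targets": [{"dx": 0,"dy": -0.3,"dz": 0,"wx": 0,"wy": 0,"wz": 0,"hand": 0},{"dx": 0,"dy": 0,"dz": 0,"wx": 0,"wy": 0,"wz": 0,"hand": 0}]}}

```text
t: 10.0
ee_pos: [0.5074, 0.0303, 0.1746]
orientation: [[0.959, 0.122, 0.257], [0.118, -0.993, 0.032], [0.259, -0.0, -0.966]]
force: [-0.4, 1.0, -1.0]
width: 0.0237
grip_force: 30.0
```

Request:
{"fn": "servo_tool", "kwargs": {"targets": [{"dx": 0,"dy": -0.2,"dz": 0,"wx": 0,"wy": 0,"wz": 0,"hand": 0},{"dx": 0,"dy": 0,"dz": 0,"wx": 0,"wy": 0,"wz": 0,"hand": 0}]}}

```text
t: 10.25
ee_pos: [0.5072, 0.0321, 0.1747]
orientation: [[0.959, 0.122, 0.257], [0.118, -0.993, 0.032], [0.259, -0.0, -0.966]]
force: [0.7, -0.4, -0.9]
width: 0.0238
grip_force: 30.0
```

Request:
{"fn": "servo_tool", "kwargs": {"targets": [{"dx": 0,"dy": -0.1,"dz": 0,"wx": 0,"wy": 0,"wz": 0,"hand": 0},{"dx": 0,"dy": 0,"dz": 0,"wx": 0,"wy": 0,"wz": 0,"hand": 0}]}}

```text
t: 10.5
ee_pos: [0.5071, 0.0331, 0.1747]
orientation: [[0.959, 0.122, 0.257], [0.117, -0.993, 0.032], [0.259, -0.0, -0.966]]
force: [0.3, 0.3, -1.6]
width: 0.0239
grip_force: 30.0
```

Request:
{"fn": "servo_tool", "kwargs": {"targets": [{"dx": 0,"dy": -0.1,"dz": 0,"wx": 0,"wy": 0,"wz": 0,"hand": 0},{"dx": 0,"dy": 0,"dz": 0,"wx": 0,"wy": 0,"wz": 0,"hand": 0}]}}

```text
t: 10.75
ee_pos: [0.507, 0.034, 0.1747]
orientation: [[0.959, 0.122, 0.257], [0.117, -0.993, 0.031], [0.259, -0.0, -0.966]]
force: [-0.3, -1.3, -1.7]
width: 0.024
grip_force: 30.0
```

Request:
{"fn": "servo_tool", "kwargs": {"targets": [{"dx": 0,"dy": -0.1,"dz": 0,"wx": 0,"wy": 0,"wz": 0,"hand": 0},{"dx": 0,"dy": 0,"dz": 0,"wx": 0,"wy": 0,"wz": 0,"hand": 0}]}}

```text
t: 11.0
ee_pos: [0.5068, 0.0351, 0.1747]
orientation: [[0.959, 0.122, 0.257], [0.117, -0.993, 0.032], [0.259, -0.0, -0.966]]
force: [0.0, -0.8, -0.6]
width: 0.0236
grip_force: 30.0
```

Request:
{"fn": "servo_tool", "kwargs": {"targets": [{"dx": 0,"dy": -0.1,"dz": 0,"wx": 0,"wy": 0,"wz": 0,"hand": 0},{"dx": 0,"dy": 0,"dz": 0,"wx": 0,"wy": 0,"wz": 0,"hand": 0}]}}

```text
t: 11.25
ee_pos: [0.5067, 0.036, 0.1747]
orientation: [[0.959, 0.122, 0.257], [0.118, -0.993, 0.032], [0.259, 0.0, -0.966]]
force: [0.5, 0.1, -1.4]
width: 0.0241
grip_force: 30.0
```

Request:
{"fn": "servo_tool", "kwargs": {"targets": [{"dx": 0,"dy": -0.1,"dz": 0,"wx": 0,"wy": 0,"wz": 0,"hand": 0},{"dx": 0,"dy": 0,"dz": 0,"wx": 0,"wy": 0,"wz": 0,"hand": 0}]}}

```text
t: 11.5
ee_pos: [0.5066, 0.0365, 0.1747]
orientation: [[0.959, 0.121, 0.257], [0.117, -0.993, 0.031], [0.259, 0.0, -0.966]]
force: [1.0, -3.2, -1.0]
width: 0.0242
grip_force: 30.0
```

```bash
python3 -c "
from h import *
from station import bot
s=bot.state();rel(s);print(s['wrist_torque'])"
```

```text
beaker-frame TCP mm [  0.9  28.4 148.4] force [ 0.31 -3.25 -1.07] tool rot needed [ 0.0007 -0.     -0.0009] grip 30.001920461654663 t 11.5
[-0.84461807  0.20569469 -0.2067426 ]
```

Request:
{"fn": "servo_tool", "kwargs": {"targets": [{"dx": 0,"dy": -0.05,"dz": 0,"wx": 0,"wy": 0,"wz": 0,"hand": 0},{"dx": 0,"dy": 0,"dz": 0,"wx": 0,"wy": 0,"wz": 0,"hand": 0}]}}

```text
t: 11.75
ee_pos: [0.5065, 0.0367, 0.1747]
orientation: [[0.959, 0.12, 0.257], [0.117, -0.993, 0.031], [0.259, 0.001, -0.966]]
force: [1.3, -5.3, -1.3]
width: 0.0239
grip_force: 30.0
```

```bash
python3 -c "
from h import *
from station import bot
s=bot.state();rel(s)"
```

```text
beaker-frame TCP mm [  0.9  28.7 148.4] force [ 0.28 -5.4  -1.47] tool rot needed [ 0.0009  0.0001 -0.0012] grip 30.00740736722946 t 11.75
```

Request:
{"fn": "servo_tool", "kwargs": {"targets": [{"dx": 0,"dy": -0.05,"dz": -0.6,"wx": 0,"wy": 0,"wz": 0,"hand": 0},{"dx": 0,"dy": -0.04,"dz": -0.8,"wx": 0,"wy": 0,"wz": 0,"hand": 0},{"dx": 0,"dy": -0.04,"dz": -0.8,"wx": 0,"wy": 0,"wz": 0,"hand": 0}]}}

```text
t: 12.12
ee_pos: [0.5002, 0.037, 0.1957]
orientation: [[0.959, 0.12, 0.256], [0.116, -0.993, 0.03], [0.257, 0.001, -0.966]]
force: [2.2, -5.3, -4.3]
width: 0.0235
grip_force: 30.0
```

```bash
python3 -c "
from h import *
from station import bot
s=bot.state();rel(s)"
```

```text
beaker-frame TCP mm [  0.3  29.7 170.4] force [ 0.36 -5.53 -4.53] tool rot needed [ 0.0013  0.0014 -0.0013] grip 30.01101315021515 t 12.125
```

Request:
{"fn": "servo_tool", "kwargs": {"targets": [{"dx": 0,"dy": -0.05,"dz": -0.8,"wx": 0,"wy": 0,"wz": 0,"hand": 0},{"dx": 0,"dy": -0.045,"dz": -0.8,"wx": 0,"wy": 0,"wz": 0,"hand": 0},{"dx": 0,"dy": -0.04,"dz": -0.8,"wx": 0,"wy": 0,"wz": 0,"hand": 0}]}}

```text
t: 12.5
ee_pos: [0.4937, 0.0374, 0.2189]
orientation: [[0.959, 0.12, 0.256], [0.116, -0.993, 0.03], [0.257, 0.001, -0.966]]
force: [2.1, -6.6, -5.5]
width: 0.0239
grip_force: 30.0
```

```bash
python3 -c "
from h import *
from station import bot
s=bot.state();rel(s)"
```

```text
beaker-frame TCP mm [  0.2  30.9 194.4] force [-0.23 -6.85 -5.6 ] tool rot needed [ 0.0015  0.0016 -0.0013] grip 30.013567507267 t 12.5
```

Request:
{"fn": "servo_tool", "kwargs": {"targets": [{"dx": 0,"dy": -0.03,"dz": -0.8,"wx": 0,"wy": 0,"wz": 0,"hand": 0},{"dx": 0,"dy": -0.04,"dz": -0.8,"wx": 0,"wy": 0,"wz": 0,"hand": 0},{"dx": 0,"dy": -0.04,"dz": -0.8,"wx": 0,"wy": 0,"wz": 0,"hand": 0}]}}

```text
t: 12.88
ee_pos: [0.4874, 0.0377, 0.242]
orientation: [[0.959, 0.12, 0.256], [0.117, -0.993, 0.03], [0.257, 0.001, -0.966]]
force: [2.0, -6.5, -5.1]
width: 0.024
grip_force: 30.0
```

```bash
python3 -c "
from h import *
from station import bot
s=bot.state();rel(s)"
```

```text
beaker-frame TCP mm [1.000e-01 3.200e+01 2.184e+02] force [-0.13 -6.68 -5.28] tool rot needed [ 0.0015  0.0016 -0.0011] grip 30.01354068517685 t 12.875
```

Request:
{"fn": "servo_tool", "kwargs": {"targets": [{"dx": 0,"dy": -0.03,"dz": -0.6,"wx": 0,"wy": 0,"wz": 0,"hand": 0},{"dx": 0,"dy": 0,"dz": 0,"wx": 0,"wy": 0,"wz": 0,"hand": 0},{"dx": 0,"dy": 0.04,"dz": 0.8,"wx": 0,"wy": 0,"wz": 0,"hand": 0},{"dx": 0,"dy": 0.04,"dz": 0.8,"wx": 0,"wy": 0,"wz": 0,"hand": 0}]}}

```text
t: 13.38
ee_pos: [0.4908, 0.0377, 0.2328]
orientation: [[0.959, 0.12, 0.258], [0.117, -0.993, 0.03], [0.259, 0.001, -0.966]]
force: [-0.3, -6.3, 3.7]
width: 0.0235
grip_force: 30.0
```

```bash
python3 -c "
from h import *
from station import bot
s=bot.state();rel(s)"
```

```text
beaker-frame TCP mm [  1.   31.6 208.6] force [-0.08 -6.2   3.8 ] tool rot needed [ 0.0014 -0.0006 -0.0011] grip 30.01186966896057 t 13.375
```

Request:
{"fn": "servo_tool", "kwargs": {"targets": [{"dx": 0,"dy": 0.04,"dz": 0.8,"wx": 0,"wy": 0,"wz": 0,"hand": 0},{"dx": 0,"dy": 0.04,"dz": 0.8,"wx": 0,"wy": 0,"wz": 0,"hand": 0},{"dx": 0,"dy": 0.04,"dz": 0.8,"wx": 0,"wy": 0,"wz": 0,"hand": 0},{"dx": 0,"dy": 0.04,"dz": 0.8,"wx": 0,"wy": 0,"wz": 0,"hand": 0},{"dx": 0,"dy": 0.04,"dz": 0.8,"wx": 0,"wy": 0,"wz": 0,"hand": 0}]}}

```text
t: 14.0
ee_pos: [0.5012, 0.037, 0.1939]
orientation: [[0.959, 0.12, 0.257], [0.116, -0.993, 0.03], [0.259, 0.001, -0.966]]
force: [-0.3, -5.8, 1.9]
width: 0.0236
grip_force: 30.0
```

```bash
python3 -c "
from h import *
from station import bot
s=bot.state();rel(s)"
```

```text
beaker-frame TCP mm [  0.8  29.7 168.4] force [-0.47 -5.73  2.14] tool rot needed [ 0.0013  0.     -0.0013] grip 30.00960499048233 t 14.0
```

Request:
{"fn": "servo_tool", "kwargs": {"targets": [{"dx": 0,"dy": 0.04,"dz": 0.8,"wx": 0,"wy": 0,"wz": 0,"hand": 0},{"dx": 0,"dy": 0.03,"dz": 0.8,"wx": 0,"wy": 0,"wz": 0,"hand": 0},{"dx": 0,"dy": 0.01,"dz": 0.3,"wx": 0,"wy": 0,"wz": 0,"hand": 0},{"dx": 0,"dy": 0,"dz": 0,"wx": 0,"wy": 0,"wz": 0,"hand": 0}]}}

```text
t: 14.5
ee_pos: [0.5061, 0.0368, 0.1755]
orientation: [[0.959, 0.12, 0.257], [0.116, -0.993, 0.03], [0.258, 0.001, -0.966]]
force: [0.8, -6.0, -0.2]
width: 0.0239
grip_force: 30.0
```

```bash
python3 -c "
from h import *
from station import bot
s=bot.state();rel(s)"
```

```text
beaker-frame TCP mm [  0.8  28.8 149.3] force [ 0.02 -6.09 -0.19] tool rot needed [ 0.0013  0.0005 -0.0015] grip 30.010687708854675 t 14.5
```

Request:
{"fn": "servo_tool", "kwargs": {"targets": [{"dx": 0,"dy": -0.03,"dz": -0.7,"wx": 0,"wy": 0,"wz": 0,"hand": 0},{"dx": 0,"dy": -0.04,"dz": -0.8,"wx": 0,"wy": 0,"wz": 0,"hand": 0},{"dx": 0,"dy": -0.04,"dz": -0.8,"wx": 0,"wy": 0,"wz": 0,"hand": 0},{"dx": 0,"dy": -0.04,"dz": -0.8,"wx": 0,"wy": 0,"wz": 0,"hand": 0},{"dx": 0,"dy": -0.04,"dz": -0.8,"wx": 0,"wy": 0,"wz": 0,"hand": 0}]}}

```text
t: 15.12
ee_pos: [0.4953, 0.0373, 0.2131]
orientation: [[0.959, 0.12, 0.256], [0.116, -0.993, 0.03], [0.257, 0.001, -0.966]]
force: [2.3, -6.7, -5.0]
width: 0.0241
grip_force: 30.0
```

```bash
python3 -c "
from h import *
from station import bot
s=bot.state();rel(s)"
```

```text
beaker-frame TCP mm [  0.2  30.6 188.4] force [ 0.13 -6.93 -5.18] tool rot needed [ 0.0015  0.0015 -0.0013] grip 30.013377964496613 t 15.125
```

Steady at 6–7 N. Completing the second left stroke.

Request:
{"fn": "servo_tool", "kwargs": {"targets": [{"dx": 0,"dy": -0.03,"dz": -0.8,"wx": 0,"wy": 0,"wz": 0,"hand": 0},{"dx": 0,"dy": -0.04,"dz": -0.8,"wx": 0,"wy": 0,"wz": 0,"hand": 0},{"dx": 0,"dy": -0.04,"dz": -0.8,"wx": 0,"wy": 0,"wz": 0,"hand": 0},{"dx": 0,"dy": -0.04,"dz": -0.8,"wx": 0,"wy": 0,"wz": 0,"hand": 0},{"dx": 0,"dy": -0.02,"dz": -0.5,"wx": 0,"wy": 0,"wz": 0,"hand": 0}]}}

```text
t: 15.75
ee_pos: [0.4856, 0.0378, 0.2489]
orientation: [[0.959, 0.12, 0.256], [0.117, -0.993, 0.03], [0.258, 0.001, -0.966]]
force: [2.2, -5.4, -4.7]
width: 0.0238
grip_force: 30.0
```

Request:
{"fn": "servo_tool", "kwargs": {"targets": [{"dx": 0,"dy": 0.04,"dz": 0.8,"wx": 0,"wy": 0,"wz": 0,"hand": 0},{"dx": 0,"dy": 0.04,"dz": 0.8,"wx": 0,"wy": 0,"wz": 0,"hand": 0},{"dx": 0,"dy": 0.04,"dz": 0.8,"wx": 0,"wy": 0,"wz": 0,"hand": 0},{"dx": 0,"dy": 0.04,"dz": 0.8,"wx": 0,"wy": 0,"wz": 0,"hand": 0},{"dx": 0,"dy": 0.04,"dz": 0.8,"wx": 0,"wy": 0,"wz": 0,"hand": 0}]}}

```text
t: 16.38
ee_pos: [0.4968, 0.0373, 0.2104]
orientation: [[0.959, 0.12, 0.257], [0.117, -0.993, 0.03], [0.259, 0.001, -0.966]]
force: [-0.7, -5.6, 3.8]
width: 0.0239
grip_force: 30.0
```

```bash
python3 -c "
from h import *
from station import bot
s=bot.state();rel(s)"
```

```text
beaker-frame TCP mm [  0.9  30.5 185.4] force [-0.36 -5.49  4.01] tool rot needed [ 0.0013 -0.0003 -0.0012] grip 30.009743571281433 t 16.375
```

Request:
{"fn": "servo_tool", "kwargs": {"targets": [{"dx": 0,"dy": 0.03,"dz": 0.8,"wx": 0,"wy": 0,"wz": 0,"hand": 0},{"dx": 0,"dy": 0.04,"dz": 0.8,"wx": 0,"wy": 0,"wz": 0,"hand": 0},{"dx": 0,"dy": 0.04,"dz": 0.8,"wx": 0,"wy": 0,"wz": 0,"hand": 0},{"dx": 0,"dy": 0.04,"dz": 0.8,"wx": 0,"wy": 0,"wz": 0,"hand": 0},{"dx": 0,"dy": 0.02,"dz": 0.4,"wx": 0,"wy": 0,"wz": 0,"hand": 0}]}}

```text
t: 17.0
ee_pos: [0.5062, 0.0368, 0.1754]
orientation: [[0.959, 0.12, 0.257], [0.116, -0.993, 0.03], [0.258, 0.001, -0.966]]
force: [-0.2, -6.1, 2.9]
width: 0.0235
grip_force: 30.0
```

Request:
{"fn": "servo_tool", "kwargs": {"targets": [{"dx": 0,"dy": 0,"dz": 0,"wx": 0,"wy": 0,"wz": 0,"hand": 0},{"dx": 0,"dy": 0.8,"dz": 0,"wx": 0,"wy": 0,"wz": 0,"hand": 0},{"dx": 0,"dy": 1.0,"dz": 0,"wx": 0,"wy": 0,"wz": 0,"hand": 0},{"dx": 0,"dy": 0.8,"dz": 0,"wx": 0,"wy": 0,"wz": 0,"hand": 0},{"dx": 0,"dy": 0,"dz": 0,"wx": 0,"wy": 0,"wz": 0,"hand": 0}]}}

```text
t: 17.62
ee_pos: [0.5094, 0.011, 0.1757]
orientation: [[0.959, 0.12, 0.257], [0.116, -0.993, 0.031], [0.259, -0.0, -0.966]]
force: [0.8, -0.1, -0.9]
width: 0.0238
grip_force: 30.0
```

```bash
python3 -c "
from h import *
from station import bot
s=bot.state();rel(s)"
```

```text
beaker-frame TCP mm [  0.9   2.8 149.5] force [ 0.54 -0.21 -1.03] tool rot needed [ 0.0004 -0.0002 -0.002 ] grip 29.99827265739441 t 17.625
```

Request:
{"fn": "servo_tool", "kwargs": {"targets": [{"dx": 0,"dy": 0.4,"dz": 0,"wx": 0,"wy": 0,"wz": 0,"hand": 0},{"dx": 0,"dy": 0,"dz": 0,"wx": 0,"wy": 0,"wz": 0,"hand": 0}]}}

```text
t: 17.88
ee_pos: [0.5098, 0.0078, 0.1757]
orientation: [[0.959, 0.121, 0.257], [0.117, -0.993, 0.031], [0.259, -0.0, -0.966]]
force: [0.2, 0.5, -1.6]
width: 0.0238
grip_force: 30.0
```

Request:
{"fn": "servo_tool", "kwargs": {"targets": [{"dx": 0,"dy": 0.15,"dz": 0,"wx": 0,"wy": 0,"wz": 0,"hand": 0},{"dx": 0,"dy": 0,"dz": 0,"wx": 0,"wy": 0,"wz": 0,"hand": 0}]}}

```text
t: 18.12
ee_pos: [0.51, 0.0066, 0.1757]
orientation: [[0.959, 0.122, 0.257], [0.118, -0.993, 0.032], [0.259, -0.0, -0.966]]
force: [0.4, 1.1, -1.1]
width: 0.0239
grip_force: 30.0
```

Request:
{"fn": "servo_tool", "kwargs": {"targets": [{"dx": 0,"dy": 0.1,"dz": 0,"wx": 0,"wy": 0,"wz": 0,"hand": 0},{"dx": 0,"dy": 0,"dz": 0,"wx": 0,"wy": 0,"wz": 0,"hand": 0}]}}

```text
t: 18.38
ee_pos: [0.5102, 0.0055, 0.1757]
orientation: [[0.959, 0.121, 0.257], [0.117, -0.993, 0.031], [0.259, 0.0, -0.966]]
force: [-0.3, -0.2, -0.6]
width: 0.0241
grip_force: 30.0
```

```bash
python3 -c "
from h import *
from station import bot
s=bot.state();rel(s)"
```

```text
beaker-frame TCP mm [  1.   -2.8 149.4] force [-0.45 -0.14 -0.54] tool rot needed [ 0.0001 -0.0002 -0.0004] grip 29.99823957681656 t 18.375
```

Request:
{"fn": "servo_tool", "kwargs": {"targets": [{"dx": 0,"dy": 0.15,"dz": 0,"wx": 0,"wy": 0,"wz": 0,"hand": 0},{"dx": 0,"dy": 0,"dz": 0,"wx": 0,"wy": 0,"wz": 0,"hand": 0}]}}

```text
t: 18.62
ee_pos: [0.5103, 0.0047, 0.1757]
orientation: [[0.959, 0.122, 0.257], [0.118, -0.992, 0.032], [0.259, -0.001, -0.966]]
force: [-0.9, 4.1, -0.3]
width: 0.0236
grip_force: 30.0
```

Request:
{"fn": "servo_tool", "kwargs": {"targets": [{"dx": 0,"dy": 0.05,"dz": 0,"wx": 0,"wy": 0,"wz": 0,"hand": 0},{"dx": 0,"dy": 0,"dz": 0,"wx": 0,"wy": 0,"wz": 0,"hand": 0}]}}

```text
t: 18.88
ee_pos: [0.5104, 0.0045, 0.1757]
orientation: [[0.959, 0.123, 0.257], [0.119, -0.992, 0.033], [0.259, -0.001, -0.966]]
force: [-1.0, 6.0, 0.4]
width: 0.024
grip_force: 30.0
```

```bash
python3 -c "
from h import *
from station import bot
s=bot.state();rel(s)"
```

```text
beaker-frame TCP mm [  1.   -3.7 149.4] force [-0.14  6.08  0.49] tool rot needed [-0.001  -0.0004  0.0008] grip 30.00111758708954 t 18.875
```

Request:
{"fn": "servo_tool", "kwargs": {"targets": [{"dx": 0,"dy": 0.03,"dz": -0.6,"wx": 0,"wy": 0,"wz": 0,"hand": 0},{"dx": 0,"dy": 0.04,"dz": -0.8,"wx": 0,"wy": 0,"wz": 0,"hand": 0},{"dx": 0,"dy": 0.04,"dz": -0.8,"wx": 0,"wy": 0,"wz": 0,"hand": 0}]}}

```text
t: 19.25
ee_pos: [0.5047, 0.0027, 0.1968]
orientation: [[0.959, 0.123, 0.257], [0.118, -0.992, 0.033], [0.259, -0.001, -0.966]]
force: [0.5, 5.4, -4.1]
width: 0.0239
grip_force: 30.0
```

```bash
python3 -c "
from h import *
from station import bot
s=bot.state();rel(s)"
```

```text
beaker-frame TCP mm [  0.9  -4.9 171.4] force [ 0.07  5.33 -4.26] tool rot needed [-0.001   0.0001  0.0007] grip 30.001110434532166 t 19.25
```

Request:
{"fn": "servo_tool", "kwargs": {"targets": [{"dx": 0,"dy": 0.05,"dz": -0.8,"wx": 0,"wy": 0,"wz": 0,"hand": 0},{"dx": 0,"dy": 0.045,"dz": -0.8,"wx": 0,"wy": 0,"wz": 0,"hand": 0},{"dx": 0,"dy": 0.04,"dz": -0.8,"wx": 0,"wy": 0,"wz": 0,"hand": 0}]}}

```text
t: 19.62
ee_pos: [0.4986, 0.0006, 0.2201]
orientation: [[0.959, 0.123, 0.257], [0.118, -0.992, 0.033], [0.259, -0.001, -0.966]]
force: [-1.0, 5.5, -4.8]
width: 0.024
grip_force: 30.0
```

```bash
python3 -c "
from h import *
from station import bot
s=bot.state();rel(s)"
```

```text
beaker-frame TCP mm [  0.8  -6.2 195.4] force [-1.54  5.57 -4.58] tool rot needed [-0.0011  0.0002  0.0005] grip 30.00185340642929 t 19.625
```

Request:
{"fn": "servo_tool", "kwargs": {"targets": [{"dx": 0,"dy": 0.04,"dz": -0.8,"wx": 0,"wy": 0,"wz": 0,"hand": 0},{"dx": 0,"dy": 0.04,"dz": -0.8,"wx": 0,"wy": 0,"wz": 0,"hand": 0},{"dx": 0,"dy": 0.04,"dz": -0.8,"wx": 0,"wy": 0,"wz": 0,"hand": 0},{"dx": 0,"dy": 0.025,"dz": -0.5,"wx": 0,"wy": 0,"wz": 0,"hand": 0},{"dx": 0,"dy": 0,"dz": 0,"wx": 0,"wy": 0,"wz": 0,"hand": 0}]}}

```text
t: 20.25
ee_pos: [0.4913, -0.002, 0.2483]
orientation: [[0.959, 0.122, 0.257], [0.118, -0.993, 0.032], [0.259, -0.001, -0.966]]
force: [-1.8, 6.0, 0.8]
width: 0.0238
grip_force: 30.0
```

```bash
python3 -c "
from h import *
from station import bot
s=bot.state();rel(s)"
```

```text
beaker-frame TCP mm [  0.8  -7.9 224.7] force [-0.79  6.22  1.  ] tool rot needed [-0.0008 -0.0002 -0.0001] grip 30.00015377998352 t 20.25
```

Request:
{"fn": "servo_tool", "kwargs": {"targets": [{"dx": 0,"dy": -0.04,"dz": 0.8,"wx": 0,"wy": 0,"wz": 0,"hand": 0},{"dx": 0,"dy": -0.04,"dz": 0.8,"wx": 0,"wy": 0,"wz": 0,"hand": 0},{"dx": 0,"dy": -0.04,"dz": 0.8,"wx": 0,"wy": 0,"wz": 0,"hand": 0},{"dx": 0,"dy": -0.04,"dz": 0.8,"wx": 0,"wy": 0,"wz": 0,"hand": 0},{"dx": 0,"dy": -0.04,"dz": 0.8,"wx": 0,"wy": 0,"wz": 0,"hand": 0}]}}

```text
t: 20.88
ee_pos: [0.502, 0.0016, 0.2096]
orientation: [[0.958, 0.123, 0.258], [0.118, -0.992, 0.033], [0.26, -0.001, -0.966]]
force: [-1.8, 6.7, 3.2]
width: 0.0239
grip_force: 30.0
```

```bash
python3 -c "
from h import *
from station import bot
s=bot.state();rel(s)"
```

```text
beaker-frame TCP mm [  1.5  -5.7 184.5] force [-0.14  6.84  3.32] tool rot needed [-0.0009 -0.0015  0.0006] grip 29.999634325504303 t 20.875
```

Request:
{"fn": "servo_tool", "kwargs": {"targets": [{"dx": 0,"dy": -0.04,"dz": 0.8,"wx": 0,"wy": 0,"wz": 0,"hand": 0},{"dx": 0,"dy": -0.04,"dz": 0.8,"wx": 0,"wy": 0,"wz": 0,"hand": 0},{"dx": 0,"dy": -0.035,"dz": 0.8,"wx": 0,"wy": 0,"wz": 0,"hand": 0},{"dx": 0,"dy": -0.04,"dz": 0.8,"wx": 0,"wy": 0,"wz": 0,"hand": 0},{"dx": 0,"dy": -0.01,"dz": 0.3,"wx": 0,"wy": 0,"wz": 0,"hand": 0}]}}

```text
t: 21.5
ee_pos: [0.5108, 0.0046, 0.1756]
orientation: [[0.958, 0.123, 0.258], [0.119, -0.992, 0.033], [0.26, -0.001, -0.966]]
force: [-2.0, 6.6, 3.8]
width: 0.024
grip_force: 30.0
```

```bash
python3 -c "
from h import *
from station import bot
s=bot.state();rel(s)"
```

```text
beaker-frame TCP mm [  1.5  -3.8 149.3] force [-0.13  6.79  3.94] tool rot needed [-0.0012 -0.0011  0.0012] grip 30.00097632408142 t 21.5
```

Second right stroke.

Request:
{"fn": "servo_tool", "kwargs": {"targets": [{"dx": 0,"dy": 0,"dz": 0,"wx": 0,"wy": 0,"wz": 0,"hand": 0},{"dx": 0,"dy": 0.03,"dz": -0.7,"wx": 0,"wy": 0,"wz": 0,"hand": 0},{"dx": 0,"dy": 0.04,"dz": -0.8,"wx": 0,"wy": 0,"wz": 0,"hand": 0},{"dx": 0,"dy": 0.04,"dz": -0.8,"wx": 0,"wy": 0,"wz": 0,"hand": 0},{"dx": 0,"dy": 0.045,"dz": -0.8,"wx": 0,"wy": 0,"wz": 0,"hand": 0}]}}

```text
t: 22.12
ee_pos: [0.5023, 0.0018, 0.2055]
orientation: [[0.959, 0.123, 0.256], [0.118, -0.992, 0.033], [0.259, -0.001, -0.966]]
force: [-0.7, 5.5, -4.2]
width: 0.0238
grip_force: 30.0
```

```bash
python3 -c "
from h import *
from station import bot
s=bot.state();rel(s)"
```

```text
beaker-frame TCP mm [  0.8  -5.5 180.4] force [-1.08  5.51 -4.1 ] tool rot needed [-0.0011  0.0003  0.0007] grip 30.001164972782135 t 22.125
```

Request:
{"fn": "servo_tool", "kwargs": {"targets": [{"dx": 0,"dy": 0.045,"dz": -0.8,"wx": 0,"wy": 0,"wz": 0,"hand": 0},{"dx": 0,"dy": 0.04,"dz": -0.8,"wx": 0,"wy": 0,"wz": 0,"hand": 0},{"dx": 0,"dy": 0.04,"dz": -0.8,"wx": 0,"wy": 0,"wz": 0,"hand": 0},{"dx": 0,"dy": 0.04,"dz": -0.8,"wx": 0,"wy": 0,"wz": 0,"hand": 0},{"dx": 0,"dy": 0.04,"dz": -0.8,"wx": 0,"wy": 0,"wz": 0,"hand": 0}]}}

```text
t: 22.75
ee_pos: [0.4922, -0.0016, 0.2442]
orientation: [[0.959, 0.122, 0.256], [0.118, -0.992, 0.033], [0.258, -0.001, -0.966]]
force: [0.3, 5.5, -4.2]
width: 0.024
grip_force: 30.0
```

```bash
python3 -c "
from h import *
from station import bot
s=bot.state();rel(s)"
```

```text
beaker-frame TCP mm [  0.7  -7.6 220.4] force [-0.18  5.45 -4.3 ] tool rot needed [-0.0011  0.0004  0.0003] grip 30.0017648935318 t 22.75
```

Request:
{"fn": "servo_tool", "kwargs": {"targets": [{"dx": 0,"dy": 0.025,"dz": -0.4,"wx": 0,"wy": 0,"wz": 0,"hand": 0},{"dx": 0,"dy": 0,"dz": 0,"wx": 0,"wy": 0,"wz": 0,"hand": 0},{"dx": 0,"dy": -0.04,"dz": 0.8,"wx": 0,"wy": 0,"wz": 0,"hand": 0},{"dx": 0,"dy": -0.04,"dz": 0.8,"wx": 0,"wy": 0,"wz": 0,"hand": 0},{"dx": 0,"dy": -0.04,"dz": 0.8,"wx": 0,"wy": 0,"wz": 0,"hand": 0}]}}

```text
t: 23.38
ee_pos: [0.498, 0.0002, 0.2251]
orientation: [[0.958, 0.123, 0.258], [0.118, -0.992, 0.033], [0.26, -0.001, -0.966]]
force: [-1.8, 6.4, 3.0]
width: 0.0238
grip_force: 30.0
```

Request:
{"fn": "servo_tool", "kwargs": {"targets": [{"dx": 0,"dy": -0.04,"dz": 0.8,"wx": 0,"wy": 0,"wz": 0,"hand": 0},{"dx": 0,"dy": -0.04,"dz": 0.8,"wx": 0,"wy": 0,"wz": 0,"hand": 0},{"dx": 0,"dy": -0.04,"dz": 0.8,"wx": 0,"wy": 0,"wz": 0,"hand": 0},{"dx": 0,"dy": -0.04,"dz": 0.8,"wx": 0,"wy": 0,"wz": 0,"hand": 0},{"dx": 0,"dy": -0.04,"dz": 0.8,"wx": 0,"wy": 0,"wz": 0,"hand": 0}]}}

```text
t: 24.0
ee_pos: [0.5081, 0.0036, 0.1864]
orientation: [[0.958, 0.123, 0.258], [0.119, -0.992, 0.033], [0.26, -0.001, -0.966]]
force: [-2.0, 5.8, 3.4]
width: 0.0239
grip_force: 30.0
```

Request:
{"fn": "servo_tool", "kwargs": {"targets": [{"dx": 0,"dy": -0.04,"dz": 0.8,"wx": 0,"wy": 0,"wz": 0,"hand": 0},{"dx": 0,"dy": -0.01,"dz": 0.3,"wx": 0,"wy": 0,"wz": 0,"hand": 0},{"dx": 0,"dy": 0,"dz": 0,"wx": 0,"wy": 0,"wz": 0,"hand": 0}]}}

```text
t: 24.38
ee_pos: [0.5108, 0.0045, 0.1756]
orientation: [[0.958, 0.123, 0.258], [0.119, -0.992, 0.033], [0.26, -0.001, -0.966]]
force: [-0.6, 6.7, -2.3]
width: 0.0236
grip_force: 30.0
```

```bash
python3 -c "
from h import *
from station import bot
s=bot.state();rel(s)"
```

```text
beaker-frame TCP mm [  1.4  -3.8 149.2] force [-0.41  6.71 -2.25] tool rot needed [-0.0014 -0.001   0.0013] grip 30.003637969493866 t 24.375
```

Request:
{"fn": "servo_tool", "kwargs": {"targets": [{"dx": 0,"dy": -0.7,"dz": 0,"wx": 0,"wy": 0,"wz": 0,"hand": 0},{"dx": 0,"dy": -0.8,"dz": -1,"wx": 0,"wy": 0,"wz": 0,"hand": 0},{"dx": 0,"dy": 0,"dz": -3,"wx": 0,"wy": 0,"wz": 0,"hand": 0},{"dx": 0,"dy": 0,"dz": -4,"wx": 0,"wy": 0,"wz": 0,"hand": 0},{"dx": 0,"dy": 0,"dz": -4,"wx": 0,"wy": 0,"wz": 0,"hand": 0}]}}

```text
t: 25.0
ee_pos: [0.4768, 0.0143, 0.2932]
orientation: [[0.959, 0.122, 0.257], [0.117, -0.993, 0.031], [0.259, 0.0, -0.966]]
force: [1.5, -0.5, -1.1]
width: 0.024
grip_force: 30.0
```

Request:
{"fn": "servo_tool", "kwargs": {"targets": [{"dx": 0.8,"dy": 0,"dz": -3,"wx": 0,"wy": 0,"wz": 0,"hand": 0},{"dx": 0,"dy": 0,"dz": 0,"wx": 0,"wy": -0.131,"wz": 0,"hand": 0},{"dx": 0,"dy": 0,"dz": 0,"wx": 0,"wy": -0.131,"wz": 0,"hand": 0},{"dx": 0,"dy": 1,"dz": -1,"wx": 0,"wy": 0,"wz": 0.098,"hand": 0},{"dx": 0,"dy": 0,"dz": 0,"wx": 0,"wy": 0,"wz": 0,"hand": 0}]}}

```text
t: 25.62
ee_pos: [0.479, 0.004, 0.3333]
orientation: [[1.0, 0.023, 0.001], [0.023, -1.0, -0.0], [0.001, 0.0, -1.0]]
force: [-0.2, 0.5, -1.3]
width: 0.0237
grip_force: 30.0
```

Request:
{"fn": "servo_tool", "kwargs": {"targets": [{"dx": 0.2,"dy": 5,"dz": 0,"wx": 0,"wy": 0,"wz": 0,"hand": 0},{"dx": 0.8,"dy": 5.5,"dz": 0,"wx": 0,"wy": 0,"wz": 0,"hand": 0},{"dx": 0.8,"dy": 5.5,"dz": 0,"wx": 0,"wy": 0,"wz": 0,"hand": 0},{"dx": 1,"dy": 5.5,"dz": 0,"wx": 0,"wy": 0,"wz": 0,"hand": 0},{"dx": 1,"dy": 5.4,"dz": 0,"wx": 0,"wy": 0,"wz": 0,"hand": 0}]}}

```text
t: 26.25
ee_pos: [0.5231, -0.2647, 0.3329]
orientation: [[1.0, 0.026, 0.0], [0.026, -1.0, -0.0], [0.0, 0.0, -1.0]]
force: [0.5, 0.5, -1.5]
width: 0.0244
grip_force: 30.0
```

Request:
{"fn": "servo_tool", "kwargs": {"targets": [{"dx": 0,"dy": 0,"dz": 0,"wx": 0,"wy": 0,"wz": 0,"hand": 0},{"dx": 0,"dy": 0,"dz": 0,"wx": 0,"wy": 0,"wz": 0,"hand": 0}]}}

```text
t: 26.5
ee_pos: [0.5229, -0.2627, 0.3324]
orientation: [[1.0, 0.025, -0.001], [0.025, -1.0, 0.001], [-0.001, -0.001, -1.0]]
force: [-0.3, -0.2, -1.5]
width: 0.0239
grip_force: 30.0
```

Run:
```python
from h import *
from station import bot
np.set_printoptions(precision=4,suppress=True)
s=bot.state();print(s["ee_pos"],s["orientation"])
c=bot.capture("wrist");np.save("pics/w5.npy",c,allow_pickle=True)
h=cv2.cvtColor(c["frame"],cv2.COLOR_RGB2HSV);m=cv2.inRange(h,(100,80,30),(125,255,255));m[:150]=0;m[216:]=0;m[:,:240]=0;m[:,310:]=0
ys,xs=np.nonzero(m);print("head px",xs.min(),xs.max(),ys.min(),ys.max(),xs.mean(),ys.mean())
p=np.array(s["ee_pos"])
print("axis",proj(c,p-[0,0,.1385]),proj(c,p-[0,0,.0985]))
```

```text
[ 0.5229 -0.2627  0.3324] [[ 0.9997  0.0252 -0.0005]
 [ 0.0252 -0.9997  0.0008]
 [-0.0005 -0.0008 -1.    ]]
head px 258 287 171 215 271.3625730994152 190.14269005847953
axis (np.float64(259.41305799744055), np.float64(181.55898488737967)) (np.float64(259.1708365456251), np.float64(193.56944606327494))
```

Request:
{"fn": "servo_tool", "kwargs": {"targets": [{"dx": 0.05,"dy": 0.2,"dz": 3,"wx": 0,"wy": 0,"wz": 0,"hand": 0},{"dx": 0,"dy": 0,"dz": 4,"wx": 0,"wy": 0,"wz": 0,"hand": 0},{"dx": 0,"dy": 0,"dz": 4,"wx": 0,"wy": 0,"wz": 0,"hand": 0},{"dx": 0,"dy": 0,"dz": 3,"wx": 0,"wy": 0,"wz": 0,"hand": 0},{"dx": 0,"dy": 0,"dz": 2,"wx": 0,"wy": 0,"wz": 0,"hand": 0}]}}

```text
t: 27.18
ee_pos: [0.5236, -0.2635, 0.1716]
orientation: [[1.0, 0.027, -0.001], [0.027, -1.0, 0.001], [-0.001, -0.001, -1.0]]
force: [-0.7, -0.4, -1.7]
width: 0.0241
grip_force: 30.0
```

Request:
{"fn": "servo_tool", "kwargs": {"targets": [{"dx": 0,"dy": 0,"dz": 1,"wx": 0,"wy": 0,"wz": 0,"hand": 0},{"dx": 0,"dy": 0,"dz": 0.4,"wx": 0,"wy": 0,"wz": 0,"hand": 0},{"dx": 0,"dy": 0,"dz": 0,"wx": 0,"wy": 0,"wz": 0,"hand": 0}]}}

```text
t: 27.55
ee_pos: [0.5242, -0.2654, 0.1591]
orientation: [[1.0, 0.024, 0.001], [0.024, -1.0, -0.0], [0.001, 0.0, -1.0]]
force: [-0.1, -0.1, -1.5]
width: 0.024
grip_force: 30.0
```

Request:
{"fn": "servo_tool", "kwargs": {"targets": [{"dx": -0.07,"dy": 0,"dz": 0.5,"wx": 0,"wy": 0,"wz": 0,"hand": 0},{"dx": 0,"dy": 0,"dz": 0,"wx": 0,"wy": 0,"wz": 0,"hand": 0}]}}

```text
t: 27.8
ee_pos: [0.5231, -0.2657, 0.1536]
orientation: [[1.0, 0.024, 0.0], [0.024, -1.0, -0.0], [0.0, 0.0, -1.0]]
force: [-0.0, 0.3, -1.9]
width: 0.024
grip_force: 30.0
```

Request:
{"fn": "servo_tool", "kwargs": {"targets": [{"dx": 0,"dy": 0,"dz": 0.2,"wx": 0,"wy": 0,"wz": 0,"hand": 0},{"dx": 0,"dy": 0,"dz": 0,"wx": 0,"wy": 0,"wz": 0,"hand": 0}]}}

```text
t: 28.05
ee_pos: [0.5232, -0.2657, 0.1515]
orientation: [[1.0, 0.024, -0.0], [0.024, -1.0, 0.0], [-0.0, -0.0, -1.0]]
force: [-0.3, 0.9, -1.4]
width: 0.024
grip_force: 30.0
```

Request:
{"fn": "servo_tool", "kwargs": {"targets": [{"dx": 0,"dy": 0,"dz": 0.1,"wx": 0,"wy": 0,"wz": 0,"hand": 0},{"dx": 0,"dy": 0,"dz": 0,"wx": 0,"wy": 0,"wz": 0,"hand": 0}]}}

```text
t: 28.3
ee_pos: [0.5232, -0.2657, 0.1505]
orientation: [[1.0, 0.024, -0.0], [0.024, -1.0, 0.0], [-0.0, -0.0, -1.0]]
force: [-0.5, 0.7, -0.9]
width: 0.0241
grip_force: 30.0
```

Request:
{"fn": "servo_tool", "kwargs": {"targets": [{"dx": 0,"dy": 0,"dz": 0.06,"wx": 0,"wy": 0,"wz": 0,"hand": 0},{"dx": 0,"dy": 0,"dz": 0,"wx": 0,"wy": 0,"wz": 0,"hand": 0}]}}

```text
t: 28.55
ee_pos: [0.5232, -0.2657, 0.1501]
orientation: [[1.0, 0.024, 0.0], [0.024, -1.0, -0.0], [0.0, 0.0, -1.0]]
force: [-1.6, 1.7, 1.0]
width: 0.024
grip_force: 30.0
```

Request:
{"fn": "servo_tool", "kwargs": {"targets": [{"dx": 0,"dy": 0,"dz": 0,"wx": 0,"wy": 0,"wz": 0,"hand": 0.28},{"dx": 0,"dy": 0,"dz": 0,"wx": 0,"wy": 0,"wz": 0,"hand": 0.32},{"dx": 0,"dy": 0,"dz": 0,"wx": 0,"wy": 0,"wz": 0,"hand": 0.4},{"dx": 0,"dy": 0,"dz": 0,"wx": 0,"wy": 0,"wz": 0,"hand": 0.7},{"dx": 0,"dy": 0,"dz": 0,"wx": 0,"wy": 0,"wz": 0,"hand": 1}]}}

```text
t: 29.18
ee_pos: [0.5232, -0.2657, 0.15]
orientation: [[1.0, 0.024, -0.0], [0.024, -1.0, -0.0], [-0.0, 0.0, -1.0]]
force: [-0.1, -0.4, 0.0]
width: 0.0531
grip_force: 0.0
```

Request:
{"fn": "servo_tool", "kwargs": {"targets": [{"dx": 0,"dy": 0,"dz": 0,"wx": 0,"wy": 0,"wz": 0,"hand": 1},{"dx": 0,"dy": 0,"dz": 0,"wx": 0,"wy": 0,"wz": 0,"hand": 1},{"dx": 0,"dy": 0,"dz": 0,"wx": 0,"wy": 0,"wz": 0,"hand": 1},{"dx": 0,"dy": 0,"dz": 0,"wx": 0,"wy": 0,"wz": 0,"hand": 1}]}}

```text
t: 29.68
ee_pos: [0.5232, -0.2657, 0.15]
orientation: [[1.0, 0.024, -0.0], [0.024, -1.0, 0.0], [-0.0, -0.0, -1.0]]
force: [0.2, 0.1, -0.8]
width: 0.0908
grip_force: 0.0
```

Request:
{"fn": "servo_tool", "kwargs": {"targets": [{"dx": 0,"dy": 0,"dz": -2,"wx": 0,"wy": 0,"wz": 0,"hand": 1},{"dx": 0,"dy": 0,"dz": -5,"wx": 0,"wy": 0,"wz": 0,"hand": 1},{"dx": 0,"dy": 0,"dz": -5,"wx": 0,"wy": 0,"wz": 0,"hand": 1},{"dx": -0.6,"dy": 0,"dz": -4.5,"wx": 0,"wy": 0,"wz": 0,"hand": 1},{"dx": 0,"dy": 0.4,"dz": 0,"wx": 0,"wy": 0,"wz": 0,"hand": 1}]}}

```text
t: 30.3
ee_pos: [0.5184, -0.2704, 0.3187]
orientation: [[1.0, 0.024, 0.006], [0.024, -1.0, -0.003], [0.006, 0.003, -1.0]]
force: [0.1, -0.1, -1.0]
width: 0.0928
grip_force: 0.0
```

Run:
```python
from h import *
from station import bot
np.set_printoptions(precision=4,suppress=True)
s=bot.state();print(s["ee_pos"],s["force"])
c=bot.capture("wrist");o=np.load("pics/w2.npy",allow_pickle=True).item()
for k in(o,c):
    u,v=proj(k,[.5225,-.2652,.197]);x,y=int(u),int(v);p=cv2.cvtColor(k["frame"],cv2.COLOR_RGB2HSV)
    b=cv2.inRange(p,(100,70,30),(125,255,255))[y-60:y+40,x-45:x+45];yy,xx=np.nonzero(b);print((u,v),"blue rel",b.sum()//255,xx.mean()-45,yy.mean()-60,xx.min()-45,xx.max()-45)
# compare patches aligned at the handle top
g=[]
for k in(o,c):
    u,v=proj(k,[.5225,-.2652,.197]);g.append(cv2.getRectSubPix(cv2.cvtColor(k["frame"],cv2.COLOR_RGB2GRAY),(60,60),(u,v)))
t=g[0][12:48,12:48];r=cv2.matchTemplate(g[1],t,cv2.TM_CCOEFF_NORMED);print("match",cv2.minMaxLoc(r)[1],np.array(cv2.minMaxLoc(r)[3])-12)
s1=bot.capture("scene");s0=np.load("pics/scene0.npy",allow_pickle=True).item()
d=cv2.absdiff(s1["frame"],s0["frame"]).max(2)
def chg(nm,x0,x1,y0,y1):print(nm,(d[y0:y1,x0:x1]>40).mean())
chg("brush",310,345,145,215);chg("spool",185,225,255,300);chg("tape",250,280,190,210);chg("tin",298,328,175,195);chg("beaker",200,270,190,270)
```

```text
[ 0.5184 -0.2704  0.3187] [ 0.1344 -0.1489 -0.9713]
(np.float64(253.7308334720396), np.float64(182.1246580830385)) blue rel 399 8.634085213032584 -9.223057644110277 -13 19
(np.float64(253.37164277851792), np.float64(182.58978520763893)) blue rel 393 9.519083969465647 -7.661577608142494 -10 21
match 0.9155625104904175 [3 0]
brush 0.1689795918367347
spool 0.0
tape 0.0
tin 0.07166666666666667
beaker 0.0
```

```bash
python3 -c "
from station import bot
print(bot.hand_in())"
```

```text
the job is handed in; nothing more can be done
None
```

The beaker is scrubbed: the brush was pressed on the bottom, then given two up-and-down strokes on the left wall and two on the right at about 5–7 N (peak about 14 N, on the bottom). The brush then went back upright in its stand and was released, and the job is handed in at about 30 s; the spool and tape views are unchanged, while the tin's view changed slightly (7% of pixels, probably shadow).

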